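# Fit the stacked light engines and the driver into three street lamps

### The arm

A 6-joint arm with a two-finger parallel gripper is mounted at the origin on the work surface. World frame = base frame: x ahead of the robot, y to its left, z up, the work surface at z = 0. Lengths are in m, angles in rad, forces in N, time in s.
With the tool pointing down it reaches from about 0.35 to 0.85 m from the base axis. Payload 8.1 kg.
Tool frame: the origin (TCP) lies midway between the tips of the shut fingers; the grasp point (between the pads) lies 19 mm behind it (robot.tcp_to_grasp is the distance from the TCP to the grasp point, in m); z points along the fingers, y is the direction in which the jaws open and shut (so a half turn about z gives the same grasp; the last joint's range is limited). The gripper opens to 93 mm and grips with 3 to 60 N. Pads are 15 mm wide; open, the fingers measure 128 mm over their backs; the gripper's body (75 mm by 188 mm) begins 65 mm behind the grasp point.
Start: joints at [1.16, 0.13, 1.488, -0, 1.523, -0.085], TCP at [0.192, 0.568, 0.219] pointing down, gripper open.
Joint ranges: [-2.96, 2.96], [-0.89, 2.26], [0.02, 2.5], [-1.34, 4.48], [0, 2.73], [-2.66, 2.66]. Speed limits (rad/s): [2.39, 2.39, 2.79, 3.14, 3.14, 3.14].

### API

Orientations are given as a rotation vector (axis times angle).
In Python, from plant import robot gives the robot as it stands.
- The arm moves only by the tool send_rows, never from a script. Its argument "series" is a list of rows, each an object of numbers: "wx", "wy", "wz": the turn, a rotation vector about the world's x, y, z in rad; "dx", "dy", "dz": the shift along the world's x, y, z in cm; "fingers": the closure in counts, from 0 (fully open) to 255 (shut). In form: [{"wx": .., "wy": .., "wz": .., "dx": .., "dy": .., "dz": .., "fingers": ..}, ...]. A call has 1 to 20 rows; each row shifts and turns the pose as measured when the row begins; what a row does not reach is not made up. A row lasts 1/12 s, in which the tool goes at most 41.7 mm and 7.16 degrees, less where a joint would pass 70% of its speed; a pose out of reach is approached as far as the arm can. A call is refused whole if a number of a shift passes 4.17 or a number of a turn 0.125, either way. A call with a gripper value outside its range is refused whole. The fingers move at their own pace and stop on an object; "newtons" is the grip in N (left out, the last holds). Time passes only in rows, so rows that do not move let the fingers close. It gives the time, the measured TCP pose, the force and the opening at its end, in the units of the state.
- robot.read_state(): the state, without advancing time (a new reading comes with each control period).
- robot.read_camera(name): name is "side" or "top" or "wrist"; returns the picture (384x512x3 uint8, red, green, blue); there is no depth.
- robot.camera_info(name): a dict with "intrinsics" (3x3 intrinsics, pixels), "extrinsics" (4x4, takes a point from world to camera coordinates); the wrist camera has in their place "tool_from_camera" (4x4, takes a point from camera to tool coordinates, whose origin is the TCP and whose axes are the flange's). Camera axes: x right, y up, looking along -z (the intrinsics and any distortion apply to the point x, -y, -z); pixel columns grow to the right and rows downward; lengths in m; the calibration is good to about 2 mm. The wrist camera is an equidistant fisheye: a pixel r from the principal point sees the ray r / f radians off the axis. A picture is of the moment at which its call begins: read the wrist's pose just before it. camera_info takes no time and is no camera call.
- robot.close_job(): hands the job in, once; it reports no verdict.
The state is a dict: "t": time; "q": joint angles; "dq": joint speeds; "joint_torque": joint torques, N m; "tool_pos": TCP position; "orientation": TCP orientation; "force": force on the tool from outside, world axes, zero at the start; "wrist_torque": the same for the moment, N m; "opening": finger opening in m.
Only numpy, scipy, OpenCV 4.12 (cv2) and the standard library are available. Lean on these libraries where they do the work, as an engineer would, in place of code of your own. Each camera call takes 0.05 s, during which the arm holds its last target.

### The job

Take the pile of parts on the cardboard pad apart and fit out the three street lamps: each of the three LED light engines goes, lens side up, into the recess of the lamp of its own size, and the driver, the plain metal brick on top, goes into the open gear bay of the large lamp, lengthwise along the lamp between the white surge protector and the black terminal block. Set everything down gently, without dropping or tipping it over, lying flat on the floor and square to the lamp so that nothing stands above the rim, and let go.

Things in the scene. Friction and masses are not known exactly. Their poses are not given: they have to be found in the camera images.
- driver: LED driver, loose: plain dark grey aluminium brick 80 (x) by 34 (y) by 28 mm high, 200 g, with a paper patch on top; grip it across its 34 mm. Origin: centre of underside, x along its length, z up. Starts on top of the pile, on the small light engine. Same after a half turn.
- engine_small: Small LED light engine, loose, 130 g: grey aluminium board 92 (x) by 72 (y) by 4 mm with a dotted whitish lens block 76 (x) by 40 (y) mm on its middle, block top 20 mm above the underside; grip the block across its 40 mm. Origin: centre of underside, x along the long side, z up. Same after a half turn. Starts under the driver, on the medium one.
- engine_medium: Medium LED light engine, loose, 190 g: grey aluminium board 116 (x) by 88 (y) by 4 mm with a dotted whitish lens block 100 (x) by 52 (y) mm on its middle, block top 20 mm above the underside; grip the block across its 52 mm. Origin: centre of underside, x along the long side, z up. Same after a half turn. Starts under the small one, on the large one.
- engine_large: Large LED light engine, loose, 280 g: grey aluminium board 140 (x) by 104 (y) by 4 mm with a dotted whitish lens block 124 (x) by 62 (y) mm on its middle, block top 20 mm above the underside; grip the block across its 62 mm. Origin: centre of underside, x along the long side, z up. Same after a half turn. Starts lowest in the pile, on a 4 mm cardboard pad.
- lamp_small: Small grey cast street lamp, fixed, open face up. Origin: on the bench under the centre of its light recess; x along the lamp to gear bay and spigot, z up. Recess inside 108 (x) by 92 (y) mm, floor at z 28, rim at z 54 mm. Outside 104 mm wide from x = -94 (nose) to 136 mm, then a 62 mm wide neck and spigot to x = 214 mm. Gear bay closed by a cover.
- lamp_medium: Medium grey cast street lamp, fixed, open face up. Origin: on the bench under the centre of its light recess; x along the lamp to gear bay and spigot, z up. Recess inside 132 (x) by 106 (y) mm, floor at z 28, rim at z 54 mm. Outside 118 mm wide from x = -106 (nose) to 162 mm, then a 62 mm wide neck and spigot to x = 240 mm. Gear bay closed by a cover.
- lamp_large: Large lamp, made like the others. Recess 156 by 122 mm, floor z 28, rim z 54. Outside 134 wide, x -118 to 190, spigot to 268. Open gear bay 100 (x) by 122 (y), centre x = 134, y = 0, floor z 8, rim z 54. In it, fixed: white surge protector 28 by 34 by 26 high at x = 170, y = 44; black terminal block 28 by 34 by 20 high at x = 98, y = -44; the driver goes between them, along x, centred.
Mind the look-alikes: they are no part of the job. Leave any green or red look-alike of the engine_small alone.

How it is judged:
At the end, for the whole second after the job is handed in: Each engine lies in the recess of its own size of lamp, the driver in the large lamp's open bay, each within 15 mm of the centre (lengthwise and sideways), flat on the floor (height within 4 mm, tilt under 0.06 rad), along the lamp within 0.22 rad, below the rim, released, at rest (x of engine_small in the frame of lamp_small between -0.015 and 0.015 m and y of engine_small in the frame of lamp_small between -0.015 and 0.015 m and z of engine_small in the frame of lamp_small between 0.024 and 0.032 m and angle between each of engine_small, engine_medium, engine_large, driver's own z axis and vertical below 0.06 rad and angle between the x axis of engine_small and the x axis of lamp_small, either way round below 0.22 rad and linear speed of each of engine_small, engine_medium, engine_large, driver below 0.02 m/s and contact force between each of engine_small, engine_medium, engine_large, driver and the fingers below 0.2 N and x of engine_medium in the frame of lamp_medium between -0.015 and 0.015 m and y of engine_medium in the frame of lamp_medium between -0.015 and 0.015 m and z of engine_medium in the frame of lamp_medium between 0.024 and 0.032 m and angle between the x axis of engine_medium and the x axis of lamp_medium, either way round below 0.22 rad and x of engine_large in the frame of lamp_large between -0.015 and 0.015 m and y of engine_large in the frame of lamp_large between -0.015 and 0.015 m and z of engine_large in the frame of lamp_large between 0.024 and 0.032 m and angle between the x axis of each of engine_large, driver and the x axis of lamp_large, either way round below 0.22 rad and x of driver in the frame of lamp_large between 0.119 and 0.149 m and y of driver in the frame of lamp_large between -0.015 and 0.015 m and z of driver in the frame of lamp_large between 0.004 and 0.012 m); the robot touches nothing.
It fails at once if a light engine or the driver is banged into a lamp: more than 60 N between them (contact force between any of driver, engine_small, engine_medium, engine_large and lamp_small above 60 N or contact force between any of driver, engine_small, engine_medium, engine_large and lamp_medium above 60 N or contact force between any of driver, engine_small, engine_medium, engine_large and lamp_large above 60 N).
It fails at once if a light engine or the driver is dropped from about 20 mm or more: faster than 0.6 m/s while the fingers do not touch it ((linear speed of driver above 0.6 m/s and contact force between driver and the fingers below 0.1 N) or (linear speed of engine_small above 0.6 m/s and contact force between engine_small and the fingers below 0.1 N) or (linear speed of engine_medium above 0.6 m/s and contact force between engine_medium and the fingers below 0.1 N) or (linear speed of engine_large above 0.6 m/s and contact force between engine_large and the fingers below 0.1 N)).
It fails at once if a light engine or the driver is tipped over by more than 60 degrees (angle between any of driver, engine_small, engine_medium, engine_large's own z axis and vertical above 1.05 rad).
It also fails if it takes over 112 s, if anything falls off the work surface, if the arm or the gripper's body presses on something with over 40 N, if the wrist force passes 120 N, or if a joint passes its speed limit or range.

## Working session

There is one attempt and no reset: what is moved stays moved. The work goes in short steps, Python scripts to look and compute and a tool call to move; the robot and the scene stay as the last step left them, time stands still between calls to the robot, and variables do not carry over. Pictures are saved under pics/ and viewed, and the job is handed in when it is done.

Besides the shell and the picture viewer there is one more tool, called after "Emit:" by a JSON object that holds its "op" and its "data". send_rows: Moves the arm, as the interface text tells. Its arguments: {"type":"object","properties":{"series":{"type":"array","items":{"type":"object","properties":{"wx":{"type":"number"},"wy":{"type":"number"},"wz":{"type":"number"},"dx":{"type":"number"},"dy":{"type":"number"},"dz":{"type":"number"},"fingers":{"type":"number"}}}},"newtons":{"type":"number"}},"required":["series"]}

```bash
ls; mkdir -p pics; python3 - <<'E'
from plant import robot
import cv2
s=robot.read_state();print({k:s[k] for k in('t','tool_pos','orientation','opening','force')})
for n in('top','side','wrist'):
    cv2.imwrite(f'pics/{n}0.png',robot.read_camera(n)[:,:,::-1])
    c=robot.camera_info(n);print(n,c)
E
```

```text
pics
{'t': 0.0, 'tool_pos': array([0.19181506, 0.56791263, 0.21763141]), 'orientation': array([-5.09491307e-01, -3.09956947e+00,  2.76159126e-03]), 'opening': 0.09270160553647282, 'force': array([ 0.15103936, -0.03679953,  0.65885652])}
top {'intrinsics': array([[441.97911611,   0.        , 247.07262988],
       [  0.        , 441.97911611, 194.59050641],
       [  0.        ,   0.        ,   1.        ]]), 'extrinsics': array([[-0.00706084, -0.99970846, -0.02309002,  0.06068814],
       [ 0.98464278, -0.01097871,  0.17423566, -0.4724001 ],
       [-0.17443836, -0.02150517,  0.98443323, -1.11336815],
       [ 0.        ,  0.        ,  0.        ,  1.        ]])}
side {'intrinsics': array([[346.82104151,   0.        , 259.39875429],
       [  0.        , 346.82104151, 193.81663012],
       [  0.        ,   0.        ,   1.        ]]), 'extrinsics': array([[ 0.81110731, -0.58482951, -0.00890949, -0.35788263],
       [ 0.37163768,  0.50354686,  0.77995256, -0.2485952 ],
       [-0.45165293, -0.63593632,  0.62577522, -0.66993906],
       [ 0.        ,  0.        ,  0.        ,  1.        ]])}
wrist {'intrinsics': array([[297.31863964,   0.        , 252.77569953],
       [  0.        , 297.31863964, 192.95531601],
       [  0.        ,   0.        ,   1.        ]]), 'tool_from_camera': array([[ 8.20189599e-05,  9.68944530e-01,  2.47278163e-01,
         6.88033980e-02],
       [ 9.99999815e-01,  6.94476309e-05, -6.03813312e-04,
         2.04058621e-04],
       [-6.02234488e-04,  2.47278167e-01, -9.68944346e-01,
        -1.65483931e-01],
       [ 0.00000000e+00,  0.00000000e+00,  0.00000000e+00,
         1.00000000e+00]])}
```

View pics/top0.png

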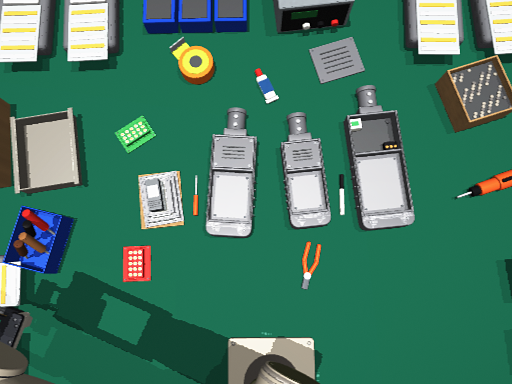

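View pics/side0.png

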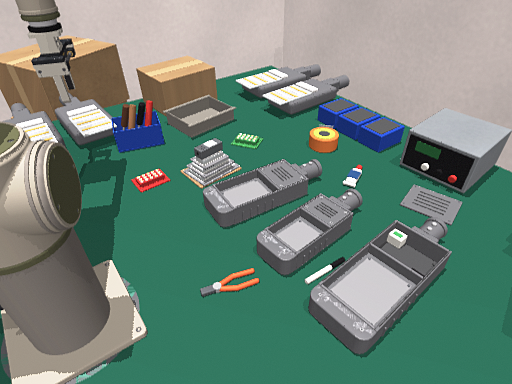

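View pics/wrist0.png

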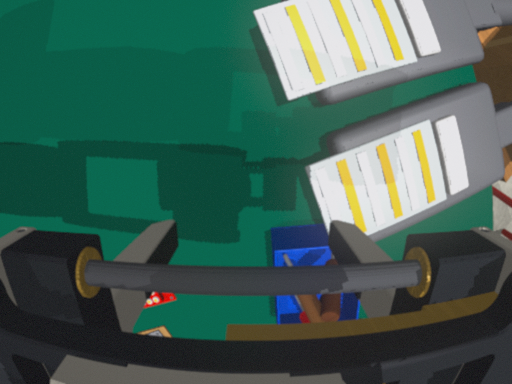

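```bash
cat > h.py <<'E'
import numpy as np,cv2
from plant import robot
def project(n,P):
    c=robot.camera_info(n);E=c['extrinsics'];K=c['intrinsics']
    p=(E[:3,:3]@np.atleast_2d(P).T).T+E[:3,3]
    return np.c_[K[0,0]*p[:,0]/-p[:,2]+K[0,2],K[1,1]*-p[:,1]/-p[:,2]+K[1,2]]
def cast(n,uv,z):
    c=robot.camera_info(n);E=c['extrinsics'];K=c['intrinsics']
    uv=np.atleast_2d(np.array(uv,float))
    d=np.c_[(uv[:,0]-K[0,2])/K[0,0],-(uv[:,1]-K[1,2])/K[1,1],-np.ones(len(uv))]
    R=E[:3,:3];o=-R.T@E[:3,3];d=d@R
    return o+d*((z-o[2])/d[:,2])[:,None]
def wcast(uv,z,s):
    """wrist pixels -> plane z; s state read just before the picture"""
    c=robot.camera_info('wrist');K=c['intrinsics'];T=c['tool_from_camera']
    uv=np.atleast_2d(np.array(uv,float))
    a=(uv-K[:2,2])/K[0,0];r=np.linalg.norm(a,axis=1)+1e-12
    d=np.c_[np.sin(r)*a[:,0]/r,-np.sin(r)*a[:,1]/r,-np.cos(r)]
    R=cv2.Rodrigues(np.array(s['orientation']))[0]
    d=d@(R@T[:3,:3]).T;o=np.array(s['tool_pos'])+R@T[:3,3]
    return o+d*((z-o[2])/d[:,2])[:,None]
def yaw(s):
    y=cv2.Rodrigues(np.array(s['orientation']))[0][:,1]
    return np.arctan2(-y[0],y[1])   # rotation of jaw axis from world y
def st():
    s=robot.read_state();R=cv2.Rodrigues(np.array(s['orientation']))[0]
    print('t %.2f'%s['t'],'pos',s['tool_pos'].round(4),'jaw yaw %.3f'%yaw(s),'z',R[:,2].round(3),'open %.4f'%s['opening'],'F',s['force'].round(1));return s
def crop(img,x0,y0,x1,y1,k,name):
    cv2.imwrite('pics/'+name,cv2.resize(img[y0:y1,x0:x1],None,fx=k,fy=k,interpolation=cv2.INTER_CUBIC))
E
python3 - <<'E'
from h import *
t=cv2.imread('pics/top0.png')
crop(t,110,110,210,290,3.3,'pile0.png');crop(t,195,75,425,245,3.4,'lamps0.png')
E
```

```text
(no output)
```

View pics/pile0.png

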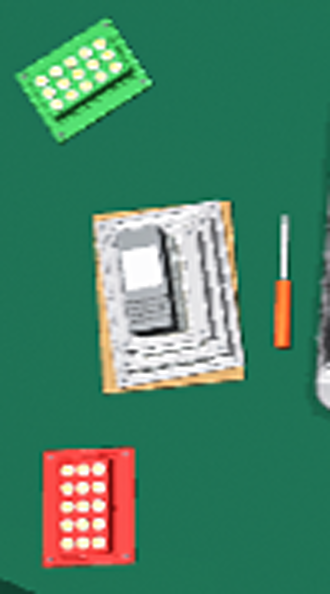

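View pics/lamps0.png

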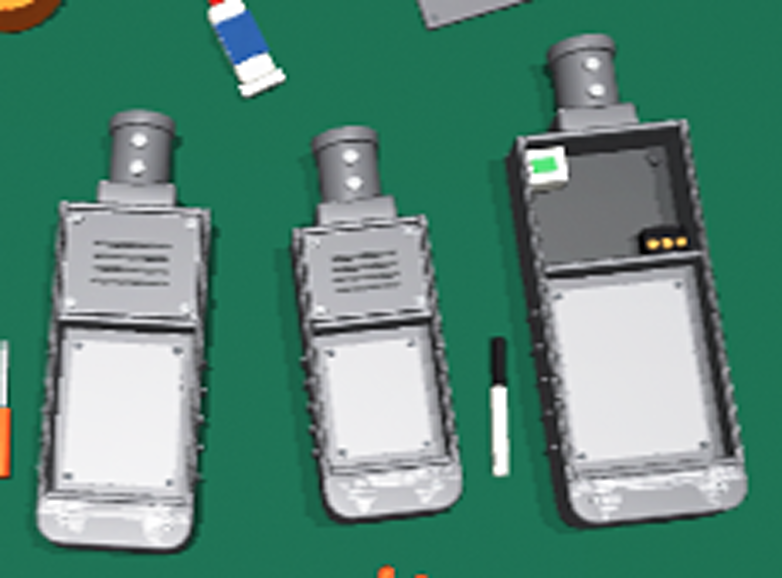

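```bash
python3 - <<'E'
from h import *
t=cv2.imread('pics/top0.png');hsv=cv2.cvtColor(t,cv2.COLOR_BGR2HSV)
m=((hsv[...,2]>190)&(hsv[...,1]<40)).astype(np.uint8)
m=cv2.morphologyEx(m,cv2.MORPH_OPEN,np.ones((3,3)))
for n,(x,y) in dict(medium=(232,205),small=(307,192),large=(382,183)).items():
    k,l=cv2.connectedComponents(m); c=cv2.findContours((l==l[y,x]).astype(np.uint8),0,2)[0][0][:,0]
    W=cast('top',c,.028)[:,:2].astype(np.float32)
    r=cv2.minAreaRect(W*1000);print(n,c.min(0),c.max(0),r)
# non-green outlines at rim
g=((hsv[...,0]>65)&(hsv[...,0]<95)&(hsv[...,1]>100))
m=(~g).astype(np.uint8);m=cv2.morphologyEx(m,cv2.MORPH_OPEN,np.ones((3,3)))
k,l=cv2.connectedComponents(m)
for n,(x,y) in dict(medium=(232,205),small=(307,192),large=(382,183),pile=(150,190)).items():
    c=max(cv2.findContours((l==l[y,x]).astype(np.uint8),0,2)[0],key=len)[:,0]
    for z in((.054,) if n!='pile' else (0.004,)):
        W=cast('top',c,z)[:,:2].astype(np.float32);print(n,'outline',c.min(0),c.max(0),cv2.minAreaRect(W*1000))
# driver
o=t[180:240,130:190]
crop(t,132,165,192,235,10,'pile1.png')
E
```

```text
medium [212 172] [249 220] ((472.6150207519531, 100.383056640625), (98.02173614501953, 125.51298522949219), 86.05780029296875)
small [288 174] [322 211] ((483.1248779296875, -96.54791259765625), (101.74092864990234, 79.37506866455078), 5.633155345916748)
large [358 157] [403 212] ((500.0098876953125, -294.2801513671875), (141.17666625976562, 105.37293243408203), 5.43047571182251)
medium outline [206 107] [256 237] ((536.2591552734375, 94.18092346191406), (122.25291442871094, 347.96990966796875), 85.98165893554688)
small outline [281 112] [330 228] ((538.83837890625, -90.46469116210938), (310.6708068847656, 109.29296875), 5.417688369750977)
large outline [344  85] [414 229] ((573.7841796875, -281.4581298828125), (387.193115234375, 145.75039672851562), 5.344025611877441)
pile outline [138 171] [183 228] ((469.24176025390625, 292.51617431640625), (151.5295867919922, 116.33790588378906), 5.417659282684326)
```

View pics/pile1.png

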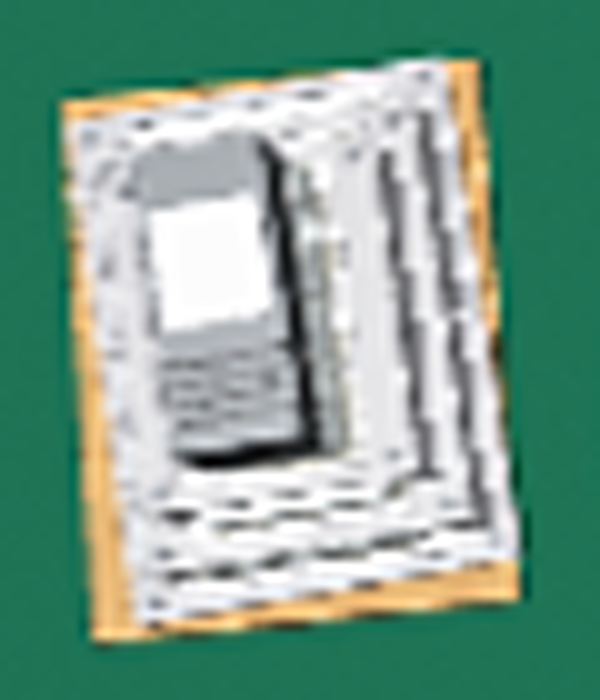

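```bash
python3 - <<'E'
from h import *
c=np.array([(140,148),(262,140),(305,440),(172,455)])/10+[132,165]
W=cast('top',c-.5,.092)*1000;print(W.round(1),W.mean(0))
for a,b in((0,3),(1,2),(1,0),(2,3)):
  d=W[a]-W[b];print(np.hypot(*d[:2]),np.degrees(np.arctan2(d[1],d[0])))
st()
E
```

```text
[[506.2 312.   92. ]
 [507.9 281.   92. ]
 [431.2 268.1  92. ]
 [427.8 301.3  92. ]] [468.28445452 290.59296943  92.        ]
79.19868047087967 7.720859612950404
77.82651336497923 9.588635426835138
30.997437287217505 -86.86339587686915
33.45180142209822 -84.10177443606023
t 0.15 pos [0.1918 0.568  0.2178] jaw yaw -0.326 z [-0.001 -0.001 -1.   ] open 0.0934 F [ 0.6 -0.3 -0.1]
```

Emit:
{"op": "send_rows", "data": {"series": [{"dx": 2.76, "dy": -2.77, "wz": 0.045, "fingers": 0}, {"dx": 2.76, "dy": -2.77, "wz": 0.045}, {"dx": 2.76, "dy": -2.77, "wz": 0.045}, {"dx": 2.76, "dy": -2.77, "wz": 0.045}, {"dx": 2.76, "dy": -2.77, "wz": 0.045}, {"dx": 2.76, "dy": -2.77, "wz": 0.045}, {"dx": 2.76, "dy": -2.77, "wz": 0.045}, {"dx": 2.76, "dy": -2.77, "wz": 0.045}, {"dx": 2.76, "dy": -2.77, "wz": 0.045}, {"dx": 2.0, "dy": -2.0, "wz": 0.03}, {}], "newtons": 30}}

```text
schema error: expected keys wx, wy, wz, dx, dy, dz, fingers
```

```bash
python3 - <<'E'
from h import *
s=st();cv2.imwrite('pics/w1.png',robot.read_camera('wrist')[:,:,::-1])
E
```

```text
t 0.15 pos [0.1918 0.568  0.2178] jaw yaw -0.326 z [-0.001 -0.001 -1.   ] open 0.0934 F [ 0.6 -0.3 -0.1]
```

View pics/w1.png

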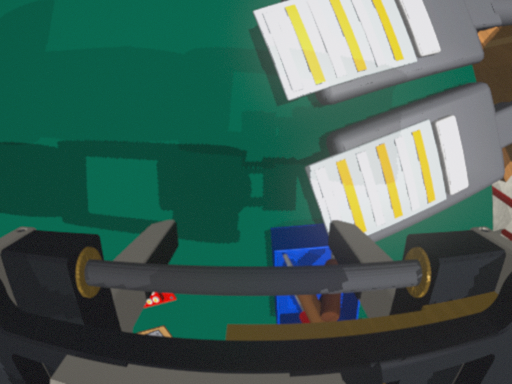

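The call was refused because every row needs all the keys, so the picture still shows the start view.

Emit:
{"op": "send_rows", "data": {"series": [{"dx": 2.76, "dy": -2.77, "dz": 0, "wx": 0, "wy": 0, "wz": 0.045, "fingers": 0}, {"dx": 2.76, "dy": -2.77, "dz": 0, "wx": 0, "wy": 0, "wz": 0.045, "fingers": 0}, {"dx": 2.76, "dy": -2.77, "dz": 0, "wx": 0, "wy": 0, "wz": 0.045, "fingers": 0}, {"dx": 2.76, "dy": -2.77, "dz": 0, "wx": 0, "wy": 0, "wz": 0.045, "fingers": 0}, {"dx": 2.76, "dy": -2.77, "dz": 0, "wx": 0, "wy": 0, "wz": 0.045, "fingers": 0}, {"dx": 2.76, "dy": -2.77, "dz": 0, "wx": 0, "wy": 0, "wz": 0.045, "fingers": 0}, {"dx": 2.76, "dy": -2.77, "dz": 0, "wx": 0, "wy": 0, "wz": 0.045, "fingers": 0}, {"dx": 2.76, "dy": -2.77, "dz": 0, "wx": 0, "wy": 0, "wz": 0.045, "fingers": 0}, {"dx": 2.76, "dy": -2.77, "dz": 0, "wx": 0, "wy": 0, "wz": 0.045, "fingers": 0}, {"dx": 2.0, "dy": -2.0, "dz": 0, "wx": 0, "wy": 0, "wz": 0.03, "fingers": 0}, {"dx": 0, "dy": 0, "dz": 0, "wx": 0, "wy": 0, "wz": 0, "fingers": 0}], "newtons": 30}}

```text
t: 1.12
tool_pos: [0.4654, 0.2849, 0.2154]
orientation: [0.219, -3.132, 0.007]
force: [0.2, 0.4, 0.5]
opening: 0.093
```

```bash
python3 - <<'E'
from h import *
s=st();cv2.imwrite('pics/w2.png',robot.read_camera('wrist')[:,:,::-1])
E
```

```text
t 1.12 pos [0.4654 0.2849 0.2154] jaw yaw 0.140 z [-0.002 -0.005 -1.   ] open 0.0930 F [0.2 0.4 0.5]
```

View pics/w2.png

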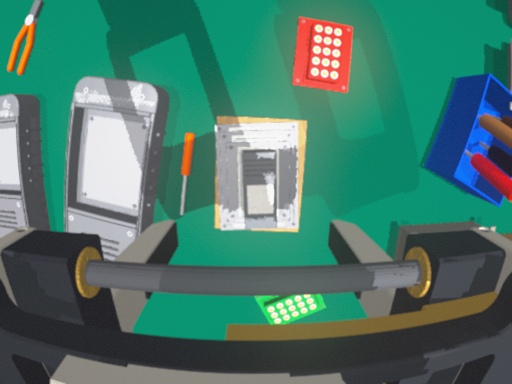

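```bash
python3 - <<'E'
from h import *
t=cv2.imread('pics/w2.png')
crop(t,205,110,315,240,5,'w2c.png')
crop(t,60,70,180,240,4,'w2d.png')
E
```

```text
(no output)
```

View pics/w2c.png

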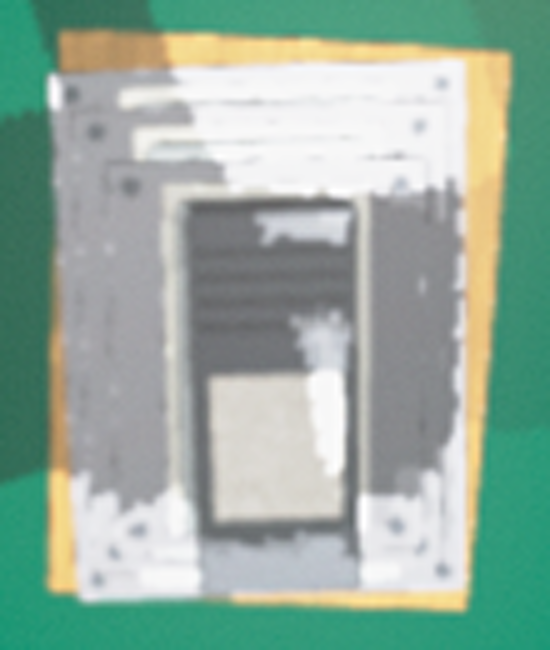

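View pics/w2d.png

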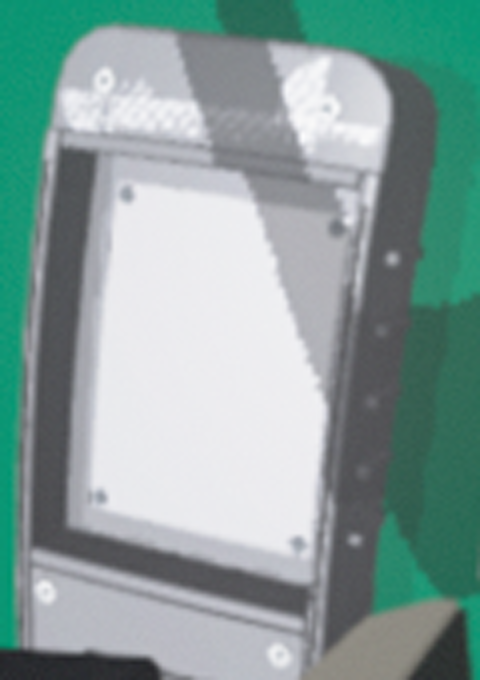

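```bash
cat >> h.py <<'E'
def quad(P):
    """TL,TR,BR,BL in wrist view (down=+x,right=+y): centre, lengths, yaw (mm, rad)"""
    P=P[:,:2]*1000;u=(P[3]-P[0]+P[2]-P[1])/2;v=(P[1]-P[0]+P[2]-P[3])/2
    print(P.mean(0).round(1),'L %.1f W %.1f'%(np.hypot(*u),np.hypot(*v)),'yaw %.3f / %.3f'%(np.arctan2(u[1],u[0]),np.arctan2(-v[0],v[1])))
E
python3 - <<'E'
from h import *
s=robot.read_state()
def q(c,z,o=(205,110),k=5): quad(wcast((np.array(c)+.5)/k-.5+o,z,s))
q([(188,203),(356,203),(356,588),(203,588)],.092)
q([(130,185),(400,185),(397,525),(138,530)],.048)
q([(96,130),(420,125),(420,548),(112,552)],.028)
q([(72,95),(442,83),(442,570),(97,580)],.008)
q([(127,193),(338,228),(298,545),(98,497)],.028,(60,70),4)
E
```

```text
[464.7 293.7] L 79.7 W 32.3 yaw 0.163 / 0.139
[465.7 292.5] L 80.7 W 61.0 yaw 0.149 / 0.149
[466.1 291.8] L 105.4 W 77.3 yaw 0.160 / 0.154
[468.7 292.8] L 128.4 W 92.6 yaw 0.166 / 0.171
[468.9 102.1] L 104.3 W 78.4 yaw -0.074 / -0.072
```

Emit:
{"op": "send_rows", "data": {"series": [{"dx": 0.1, "dy": 0.9, "dz": -3, "wx": 0.005, "wy": -0.002, "wz": 0.01, "fingers": 0}, {"dx": 0, "dy": 0, "dz": -3.5, "wx": 0, "wy": 0, "wz": 0, "fingers": 0}, {"dx": 0, "dy": 0, "dz": -3.5, "wx": 0, "wy": 0, "wz": 0, "fingers": 0}, {"dx": 0, "dy": 0, "dz": -2.5, "wx": 0, "wy": 0, "wz": 0, "fingers": 0}, {"dx": 0, "dy": 0, "dz": -1.2, "wx": 0, "wy": 0, "wz": 0, "fingers": 0}, {"dx": 0, "dy": 0, "dz": 0, "wx": 0, "wy": 0, "wz": 0, "fingers": 0}]}}

```text
t: 1.67
tool_pos: [0.4625, 0.2997, 0.0757]
orientation: [-0.227, 3.13, 0.01]
force: [-0.3, 0.1, -0.8]
opening: 0.0931
```

```bash
python3 - <<'E'
from h import *
s=st()
E
```

```text
t 1.67 pos [0.4625 0.2997 0.0757] jaw yaw 0.145 z [ 0.003  0.007 -1.   ] open 0.0931 F [-0.3  0.1 -0.8]
```

Emit:
{"op": "send_rows", "data": {"series": [{"dx": 0.35, "dy": -0.6, "dz": -0.4, "wx": -0.004, "wy": 0.002, "wz": 0.005, "fingers": 0}, {"dx": 0, "dy": 0, "dz": -0.3, "wx": 0, "wy": 0, "wz": 0, "fingers": 0}, {"dx": 0, "dy": 0, "dz": 0, "wx": 0, "wy": 0, "wz": 0, "fingers": 0}]}}

```text
t: 1.92
tool_pos: [0.4646, 0.2953, 0.0689]
orientation: [0.239, -3.132, -0.004]
force: [-0.4, -0.4, -0.2]
opening: 0.093
```

```bash
python3 - <<'E'
from h import *
s=st()
E
```

```text
t 1.92 pos [0.4646 0.2953 0.0689] jaw yaw 0.152 z [-0.     0.002 -1.   ] open 0.0930 F [-0.4 -0.4 -0.2]
```

Emit:
{"op": "send_rows", "data": {"series": [{"dx": 0, "dy": 0, "dz": 0, "wx": 0, "wy": 0, "wz": 0, "fingers": 150}, {"dx": 0, "dy": 0, "dz": 0, "wx": 0, "wy": 0, "wz": 0, "fingers": 255}, {"dx": 0, "dy": 0, "dz": 0, "wx": 0, "wy": 0, "wz": 0, "fingers": 255}, {"dx": 0, "dy": 0, "dz": 0, "wx": 0, "wy": 0, "wz": 0, "fingers": 255}, {"dx": 0, "dy": 0, "dz": 0, "wx": 0, "wy": 0, "wz": 0, "fingers": 255}, {"dx": 0, "dy": 0, "dz": 0, "wx": 0, "wy": 0, "wz": 0, "fingers": 255}, {"dx": 0, "dy": 0, "dz": 0, "wx": 0, "wy": 0, "wz": 0, "fingers": 255}, {"dx": 0, "dy": 0, "dz": 0, "wx": 0, "wy": 0, "wz": 0, "fingers": 255}], "newtons": 30}}

```text
t: 2.58
tool_pos: [0.4684, 0.2973, 0.0748]
orientation: [-0.237, 3.124, 0.01]
force: [-0.8, -0.7, 0.1]
opening: 0.044
```

Emit:
{"op": "send_rows", "data": {"series": [{"dx": 0, "dy": 0, "dz": -0.5, "wx": 0, "wy": 0, "wz": 0, "fingers": 255}, {"dx": 0, "dy": 0, "dz": 0, "wx": 0, "wy": 0, "wz": 0, "fingers": 255}, {"dx": 0, "dy": 0, "dz": 0, "wx": 0, "wy": 0, "wz": 0, "fingers": 255}]}}

```text
t: 2.83
tool_pos: [0.4686, 0.297, 0.0694]
orientation: [-0.237, 3.124, 0.009]
force: [-0.0, -0.7, 11.0]
opening: 0.0338
```

```bash
python3 - <<'E'
from h import *
for i in range(3):s=st()
E
```

```text
t 2.83 pos [0.4686 0.297  0.0694] jaw yaw 0.151 z [ 0.009  0.006 -1.   ] open 0.0338 F [-0.  -0.7 11. ]
t 2.83 pos [0.4686 0.297  0.0694] jaw yaw 0.151 z [ 0.009  0.006 -1.   ] open 0.0338 F [-0.  -0.7 11. ]
t 2.83 pos [0.4686 0.297  0.0694] jaw yaw 0.151 z [ 0.009  0.006 -1.   ] open 0.0338 F [-0.  -0.7 11. ]
```

Emit:
{"op": "send_rows", "data": {"series": [{"dx": 0, "dy": 0, "dz": 1, "wx": -0.006, "wy": 0.009, "wz": 0, "fingers": 255}, {"dx": 0, "dy": 0, "dz": 2, "wx": 0, "wy": 0, "wz": 0, "fingers": 255}, {"dx": 0, "dy": 0, "dz": 3, "wx": 0, "wy": 0, "wz": 0, "fingers": 255}, {"dx": 0, "dy": 0, "dz": 3, "wx": 0, "wy": 0, "wz": 0, "fingers": 255}, {"dx": 0.2, "dy": -2, "dz": 1, "wx": 0, "wy": 0, "wz": 0, "fingers": 255}, {"dx": 0.2, "dy": -3.8, "dz": 0.5, "wx": 0, "wy": 0, "wz": -0.01, "fingers": 255}, {"dx": 0.2, "dy": -3.8, "dz": 0.5, "wx": 0, "wy": 0, "wz": -0.01, "fingers": 255}, {"dx": 0.2, "dy": -3.8, "dz": 0.5, "wx": 0, "wy": 0, "wz": -0.01, "fingers": 255}, {"dx": 0.2, "dy": -3.8, "dz": 0.5, "wx": 0, "wy": 0, "wz": -0.01, "fingers": 255}, {"dx": 0.2, "dy": -3.8, "dz": 0.5, "wx": 0, "wy": 0, "wz": -0.01, "fingers": 255}, {"dx": 0.2, "dy": -3.8, "dz": 0.5, "wx": 0, "wy": 0, "wz": 0, "fingers": 255}]}}

```text
t: 3.75
tool_pos: [0.4743, 0.0456, 0.1975]
orientation: [0.174, -3.124, -0.0]
force: [1.0, -0.2, -1.7]
opening: 0.0336
```

```bash
python3 - <<'E'
from h import *
s=st();cv2.imwrite('pics/w3.png',robot.read_camera('wrist')[:,:,::-1])
E
```

```text
t 3.75 pos [0.4743 0.0456 0.1975] jaw yaw 0.111 z [-0.013 -0.    -1.   ] open 0.0336 F [ 1.  -0.2 -1.7]
```

View pics/w3.png

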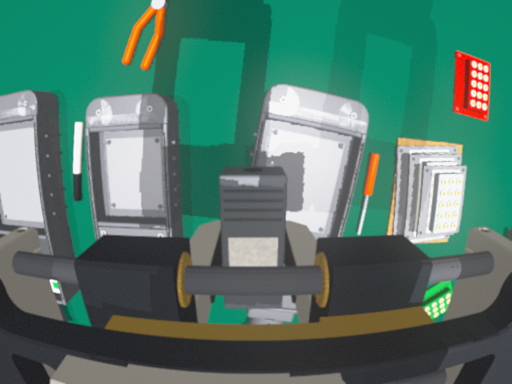

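Emit:
{"op": "send_rows", "data": {"series": [{"dx": 0.1, "dy": -3.5, "dz": 0.3, "wx": 0, "wy": -0.012, "wz": 0, "fingers": 255}, {"dx": 0.2, "dy": -4, "dz": 0.2, "wx": 0, "wy": 0, "wz": 0, "fingers": 255}, {"dx": 0.2, "dy": -4, "dz": 0.2, "wx": 0, "wy": 0, "wz": 0, "fingers": 255}, {"dx": 0.2, "dy": -4, "dz": 0.2, "wx": 0, "wy": 0, "wz": 0, "fingers": 255}, {"dx": 0.2, "dy": -4, "dz": 0.2, "wx": 0, "wy": 0, "wz": 0, "fingers": 255}, {"dx": 0.2, "dy": -4, "dz": 0.2, "wx": 0, "wy": 0, "wz": 0, "fingers": 255}, {"dx": 0.2, "dy": -4, "dz": 0, "wx": 0, "wy": 0, "wz": 0, "fingers": 255}, {"dx": 0.2, "dy": -3.5, "dz": 0, "wx": 0, "wy": 0, "wz": 0, "fingers": 255}, {"dx": 0.2, "dy": -2, "dz": 0, "wx": 0, "wy": 0, "wz": 0, "fingers": 255}, {"dx": 0, "dy": -1, "dz": 0, "wx": 0, "wy": 0, "wz": 0, "fingers": 255}]}}

```text
t: 4.63
tool_pos: [0.4882, -0.3139, 0.2082]
orientation: [0.168, -3.136, 0.0]
force: [-0.2, -0.0, -1.3]
opening: 0.0334
```

```bash
python3 - <<'E'
from h import *
s=st();im=robot.read_camera('wrist')[:,:,::-1];cv2.imwrite('pics/w4.png',im)
t=cv2.imread('pics/w3.png');crop(t,80,80,180,250,4,'w3c.png')
E
```

```text
t 4.63 pos [ 0.4882 -0.3139  0.2082] jaw yaw 0.107 z [-0.001 -0.    -1.   ] open 0.0334 F [-0.2 -0.  -1.3]
```

View pics/w4.png

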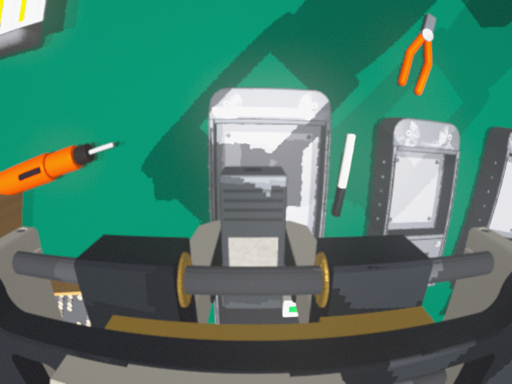

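View pics/w3c.png

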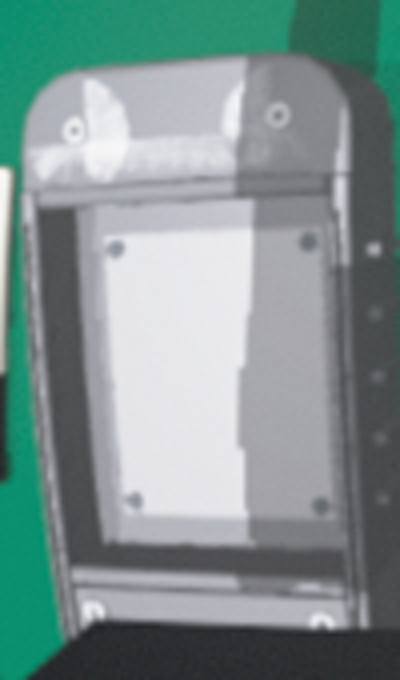

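```bash
python3 - <<'E'
from h import *
t=cv2.imread('pics/w4.png');crop(t,200,80,340,250,4,'w4c.png');crop(t,365,110,465,250,4,'w4d.png')
t=cv2.imread('pics/w3.png');crop(t,250,80,375,250,4,'w3d.png')
E
```

```text
(no output)
```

View pics/w4c.png

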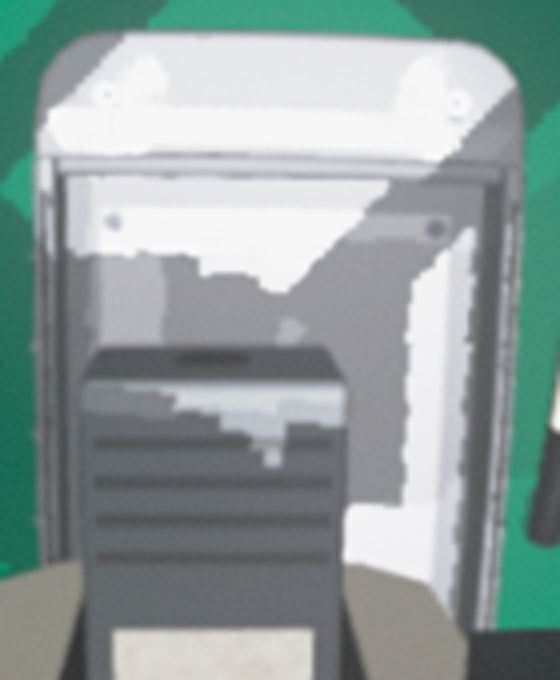

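View pics/w4d.png

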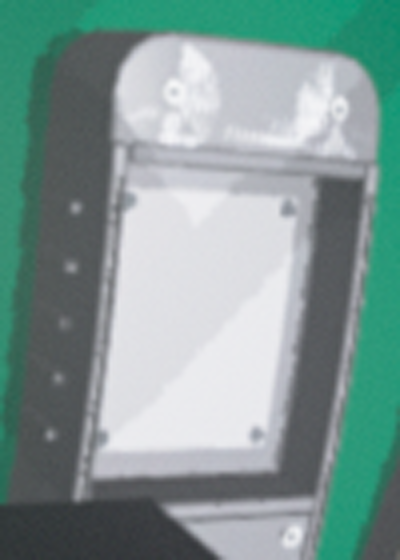

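View pics/w3d.png

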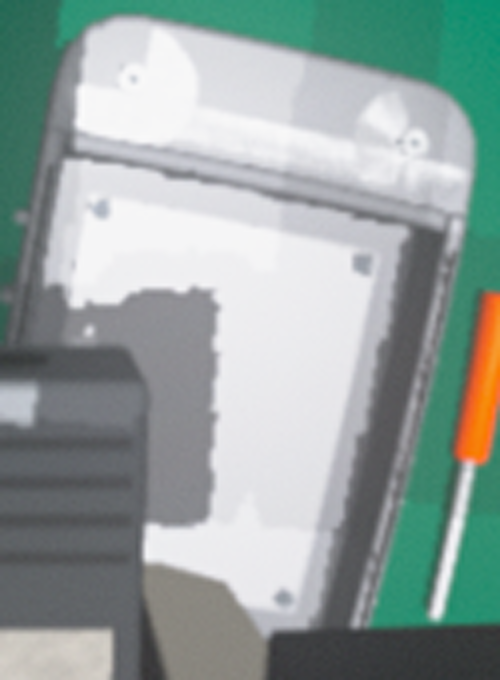

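```bash
cat >> h.py <<'E'
def fit(P,L):
    """rigid 2D fit lamp points L (mm) -> world"""
    P=P[:,:2]*1000;L=np.array(L,float);a=(L-L.mean(0))@[1,1j];b=(P-P.mean(0))@[1,1j]
    k=(a.conj()*b).sum()/(a.conj()*a).sum();o=P.mean(0)@[1,1j]-k/abs(k)*(L.mean(0)@[1,1j])
    print('origin',round(o.real,1),round(o.imag,1),'scale %.3f yaw %.3f'%(abs(k),np.angle(k)))
E
python3 - <<'E'
from h import *
s=robot.read_state()
s3={'tool_pos':[.4743,.0456,.1975],'orientation':[.174,-3.124,0]}
def q(s,c,L,o,z=.028,k=4): fit(wcast((np.array(c)+.5)/k-.5+o,z,s),L)
S=[(-40,-32),(-40,32),(40,32),(40,-32)];M=[(-52,-39),(-52,39),(52,39)];G=[(-64,-47),(-64,47)]
q(s,[(113,222),(437,229)],G,(200,80))
q(s,[(127,200),(288,207),(257,435),(101,438)],S,(365,110))
q(s3,[(117,248),(308,242),(320,505),(135,500)],S,(80,80))
q(s3,[(98,207),(362,264),(283,598)],M,(250,80))
# nose edge screws / driver in hand: bottom-far edge
b=wcast((np.array([(82,385),(346,385)])+.5)/4-.5+np.array((200,80)),.231,s)*1000;print(b.round(1)); st()
E
```

```text
origin 500.5 -295.3 scale 1.006 yaw 0.091
origin 480.4 -99.3 scale 1.005 yaw 0.102
origin 480.9 -98.2 scale 0.994 yaw 0.095
origin 470.3 99.8 scale 1.005 yaw -0.068
[[ 448.8 -334.4  231. ]
 [ 445.4 -302.3  231. ]]
t 4.68 pos [ 0.4878 -0.3147  0.208 ] jaw yaw 0.106 z [-0.002 -0.001 -1.   ] open 0.0337 F [-1.9 -0.2 -1.7]
```

Emit:
{"op": "send_rows", "data": {"series": [{"dx": 2, "dy": 0.5, "dz": -0.5, "wx": 0, "wy": 0, "wz": -0.014, "fingers": 255}, {"dx": 3, "dy": 0.6, "dz": -1.5, "wx": 0, "wy": 0, "wz": 0, "fingers": 255}, {"dx": 3, "dy": 0.6, "dz": -2, "wx": 0, "wy": 0, "wz": 0, "fingers": 255}, {"dx": 3, "dy": 0.6, "dz": -2, "wx": 0, "wy": 0, "wz": 0, "fingers": 255}, {"dx": 2.5, "dy": 0.6, "dz": -2, "wx": 0, "wy": 0, "wz": 0, "fingers": 255}, {"dx": 1.2, "dy": 0.3, "dz": -1.5, "wx": 0, "wy": 0, "wz": 0, "fingers": 255}, {"dx": 0, "dy": 0, "dz": -0.5, "wx": 0, "wy": 0, "wz": 0, "fingers": 255}]}}

```text
t: 5.27
tool_pos: [0.6411, -0.2741, 0.1044]
orientation: [0.14, -3.138, -0.001]
force: [0.2, 0.4, -2.9]
opening: 0.0339
```

```bash
python3 - <<'E'
from h import *
s=st();im=robot.read_camera('wrist')[:,:,::-1];cv2.imwrite('pics/w5.png',im)
E
```

```text
t 5.27 pos [ 0.6411 -0.2741  0.1044] jaw yaw 0.089 z [-0.001  0.001 -1.   ] open 0.0339 F [ 0.2  0.4 -2.9]
```

View pics/w5.png

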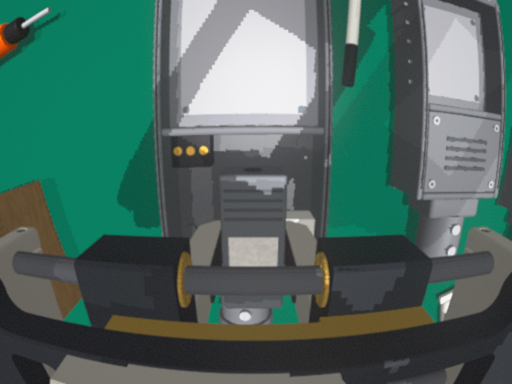

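Emit:
{"op": "send_rows", "data": {"series": [{"dx": -0.6, "dy": -0.8, "dz": 0, "wx": 0, "wy": 0, "wz": 0, "fingers": 255}, {"dx": 0, "dy": 0, "dz": -0.5, "wx": 0, "wy": 0, "wz": 0, "fingers": 255}, {"dx": 0, "dy": 0, "dz": -0.8, "wx": 0, "wy": 0, "wz": 0, "fingers": 255}]}}

```text
t: 5.57
tool_pos: [0.6328, -0.2816, 0.093]
orientation: [0.144, -3.137, -0.001]
force: [-0.1, -0.4, -1.8]
opening: 0.0342
```

```bash
python3 - <<'E'
from h import *
s=st()
E
```

```text
t 5.57 pos [ 0.6328 -0.2816  0.093 ] jaw yaw 0.092 z [-0.002  0.001 -1.   ] open 0.0342 F [-0.1 -0.4 -1.8]
```

Within about 2 mm of target (0.635, -0.283).

Emit:
{"op": "send_rows", "data": {"series": [{"dx": 0.15, "dy": -0.1, "dz": -1.5, "wx": 0, "wy": 0, "wz": 0, "fingers": 255}, {"dx": 0, "dy": 0, "dz": -1.5, "wx": 0, "wy": 0, "wz": 0, "fingers": 255}, {"dx": 0, "dy": 0, "dz": -1.2, "wx": 0, "wy": 0, "wz": 0, "fingers": 255}, {"dx": 0, "dy": 0, "dz": -1, "wx": 0, "wy": 0, "wz": 0, "fingers": 255}]}}

```text
t: 5.9
tool_pos: [0.6341, -0.2859, 0.0407]
orientation: [-0.138, 3.135, -0.005]
force: [0.3, -0.1, -1.6]
opening: 0.0335
```

```bash
python3 - <<'E'
from h import *
s=st()
E
```

```text
t 5.90 pos [ 0.6341 -0.2859  0.0407] jaw yaw 0.088 z [ 0.004 -0.003 -1.   ] open 0.0335 F [ 0.3 -0.1 -1.6]
```

Emit:
{"op": "send_rows", "data": {"series": [{"dx": 0.1, "dy": 0.3, "dz": -0.8, "wx": 0.003, "wy": 0.004, "wz": 0, "fingers": 255}, {"dx": 0, "dy": 0, "dz": -0.7, "wx": 0, "wy": 0, "wz": 0, "fingers": 255}, {"dx": 0, "dy": 0, "dz": -0.4, "wx": 0, "wy": 0, "wz": 0, "fingers": 255}]}}

```text
t: 6.15
tool_pos: [0.6328, -0.2819, 0.0159]
orientation: [0.136, -3.134, -0.005]
force: [-0.4, -0.0, -2.8]
opening: 0.0338
```

```bash
python3 - <<'E'
from h import *
s=st()
E
```

```text
t 6.15 pos [ 0.6328 -0.2819  0.0159] jaw yaw 0.087 z [-0.005  0.003 -1.   ] open 0.0338 F [-0.4 -0.  -2.8]
```

Emit:
{"op": "send_rows", "data": {"series": [{"dx": 0.1, "dy": 0, "dz": -0.2, "wx": -0.003, "wy": -0.004, "wz": 0, "fingers": 255}, {"dx": 0, "dy": 0, "dz": -0.1, "wx": 0, "wy": 0, "wz": 0, "fingers": 255}]}}

```text
t: 6.32
tool_pos: [0.6333, -0.2818, 0.0133]
orientation: [0.137, -3.136, -0.0]
force: [-6.8, 3.4, 14.7]
opening: 0.0337
```

```bash
python3 - <<'E'
from h import *
s=st()
E
```

```text
t 6.32 pos [ 0.6333 -0.2818  0.0133] jaw yaw 0.087 z [-0.003  0.    -1.   ] open 0.0337 F [-6.8  3.4 14.7]
```

Emit:
{"op": "send_rows", "data": {"series": [{"dx": 0, "dy": 0, "dz": 0.05, "wx": 0, "wy": 0, "wz": 0, "fingers": 130}, {"dx": 0, "dy": 0, "dz": 0, "wx": 0, "wy": 0, "wz": 0, "fingers": 110}, {"dx": 0, "dy": 0, "dz": 0, "wx": 0, "wy": 0, "wz": 0, "fingers": 100}, {"dx": 0, "dy": 0, "dz": 0, "wx": 0, "wy": 0, "wz": 0, "fingers": 100}]}}

```text
t: 6.65
tool_pos: [0.6357, -0.2826, 0.0167]
orientation: [-0.138, 3.137, -0.004]
force: [-0.6, 0.2, -0.5]
opening: 0.0544
```

Emit:
{"op": "send_rows", "data": {"series": [{"dx": 0, "dy": 0, "dz": 1.5, "wx": 0, "wy": 0, "wz": 0, "fingers": 100}, {"dx": 0, "dy": 0, "dz": 3, "wx": 0, "wy": 0, "wz": 0, "fingers": 100}, {"dx": 0, "dy": 0, "dz": 4, "wx": 0, "wy": 0, "wz": 0, "fingers": 100}, {"dx": -1, "dy": 0, "dz": 4, "wx": 0, "wy": 0, "wz": 0, "fingers": 50}, {"dx": -3.5, "dy": 0, "dz": 2, "wx": 0, "wy": 0, "wz": 0, "fingers": 0}, {"dx": -4, "dy": 0, "dz": 1, "wx": 0, "wy": 0, "wz": 0, "fingers": 0}, {"dx": -3, "dy": 0.5, "dz": 0.5, "wx": 0, "wy": 0, "wz": 0, "fingers": 0}]}}

```text
t: 7.23
tool_pos: [0.5191, -0.2756, 0.1859]
orientation: [-0.144, 3.136, -0.005]
force: [0.6, -0.3, 0.2]
opening: 0.0786
```

```bash
python3 - <<'E'
from h import *
s=st();im=robot.read_camera('wrist')[:,:,::-1];cv2.imwrite('pics/w6.png',im)
E
```

```text
t 7.23 pos [ 0.5191 -0.2756  0.1859] jaw yaw 0.092 z [ 0.003 -0.003 -1.   ] open 0.0786 F [ 0.6 -0.3  0.2]
```

View pics/w6.png

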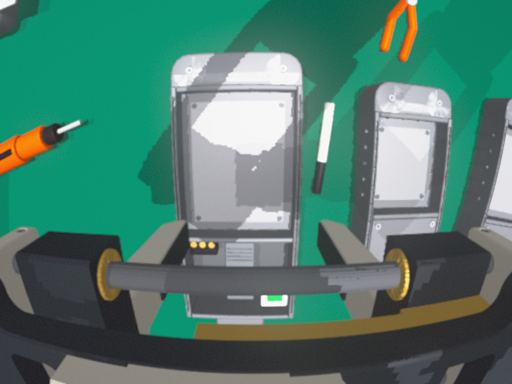

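Emit:
{"op": "send_rows", "data": {"series": [{"dx": -0.3, "dy": 2.5, "dz": 0.3, "wx": 0, "wy": 0, "wz": 0, "fingers": 0}, {"dx": -0.35, "dy": 4, "dz": 0.2, "wx": 0, "wy": 0, "wz": 0, "fingers": 0}, {"dx": -0.35, "dy": 4, "dz": 0, "wx": 0, "wy": 0, "wz": 0, "fingers": 0}, {"dx": -0.35, "dy": 4, "dz": 0, "wx": 0, "wy": 0, "wz": 0, "fingers": 0}, {"dx": -0.35, "dy": 4, "dz": 0, "wx": 0, "wy": 0, "wz": 0.01, "fingers": 0}, {"dx": -0.35, "dy": 4, "dz": 0, "wx": 0, "wy": 0, "wz": 0.01, "fingers": 0}, {"dx": -0.35, "dy": 4, "dz": 0, "wx": 0, "wy": 0, "wz": 0.01, "fingers": 0}, {"dx": -0.35, "dy": 4, "dz": 0, "wx": 0, "wy": 0, "wz": 0.01, "fingers": 0}, {"dx": -0.35, "dy": 4, "dz": 0, "wx": 0, "wy": 0, "wz": 0.01, "fingers": 0}, {"dx": -0.35, "dy": 4, "dz": 0, "wx": 0, "wy": 0, "wz": 0.01, "fingers": 0}, {"dx": -0.35, "dy": 4, "dz": 0, "wx": 0, "wy": 0, "wz": 0, "fingers": 0}, {"dx": -0.35, "dy": 4, "dz": 0, "wx": 0, "wy": 0, "wz": 0, "fingers": 0}, {"dx": -0.35, "dy": 4, "dz": 0, "wx": 0, "wy": 0, "wz": 0, "fingers": 0}, {"dx": -0.35, "dy": 3, "dz": 0, "wx": 0, "wy": 0, "wz": 0, "fingers": 0}, {"dx": -0.1, "dy": 1.2, "dz": 0, "wx": 0, "wy": 0, "wz": 0, "fingers": 0}]}}

```text
t: 8.53
tool_pos: [0.4578, 0.2896, 0.2161]
orientation: [-0.22, 3.103, -0.008]
force: [-0.2, 0.2, 0.2]
opening: 0.0928
```

```bash
python3 - <<'E'
from h import *
s=st();im=robot.read_camera('wrist')[:,:,::-1];cv2.imwrite('pics/w7.png',im)
crop(im,205,90,325,240,4,'w7c.png')
E
```

```text
t 8.53 pos [0.4578 0.2896 0.2161] jaw yaw 0.141 z [ 0.031 -0.003 -1.   ] open 0.0928 F [-0.2  0.2  0.2]
```

View pics/w7c.png

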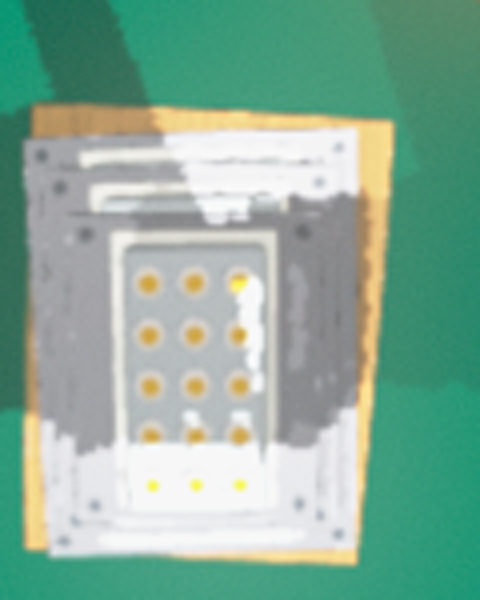

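```bash
python3 - <<'E'
from h import *
s=robot.read_state()
def q(c,z,o=(205,90),k=4): quad(wcast((np.array(c)+.5)/k-.5+o,z,s))
q([(86,234),(302,232),(299,504),(96,505)],.048)
q([(111,232),(279,232),(275,512),(118,512)],.064)
q([(60,187),(320,183),(318,534),(0,0)],.028) if 0 else 0
q([(41,156),(339,148),(338,534),(64,541)],.008)
E
```

```text
[467.5 292.4] L 81.0 W 60.6 yaw 0.156 / 0.151
[464.5 292. ] L 79.6 W 44.7 yaw 0.148 / 0.144
[470.6 292.6] L 128.7 W 92.9 yaw 0.171 / 0.171
```

Emit:
{"op": "send_rows", "data": {"series": [{"dx": 0.9, "dy": 0.2, "dz": -2, "wx": 0.003, "wy": 0.03, "wz": 0.01, "fingers": 0}, {"dx": 0, "dy": 0, "dz": -3.5, "wx": 0, "wy": 0, "wz": 0, "fingers": 0}, {"dx": 0, "dy": 0, "dz": -4, "wx": 0, "wy": 0, "wz": 0, "fingers": 0}, {"dx": 0, "dy": 0, "dz": -3, "wx": 0, "wy": 0, "wz": 0, "fingers": 40}, {"dx": 0, "dy": 0, "dz": -1, "wx": 0, "wy": 0, "wz": 0, "fingers": 70}]}}

```text
t: 9.0
tool_pos: [0.4714, 0.2968, 0.0894]
orientation: [-0.248, 3.113, 0.013]
force: [-0.6, -0.6, -1.0]
opening: 0.0838
```

```bash
python3 - <<'E'
from h import *
s=st()
E
```

```text
t 9.00 pos [0.4714 0.2968 0.0894] jaw yaw 0.159 z [ 0.018  0.01  -1.   ] open 0.0838 F [-0.6 -0.6 -1. ]
```

Emit:
{"op": "send_rows", "data": {"series": [{"dx": -0.4, "dy": -0.4, "dz": -0.8, "wx": -0.01, "wy": 0.018, "wz": -0.005, "fingers": 70}, {"dx": 0, "dy": 0, "dz": -1, "wx": 0, "wy": 0, "wz": 0, "fingers": 70}, {"dx": 0, "dy": 0, "dz": -0.8, "wx": 0, "wy": 0, "wz": 0, "fingers": 70}, {"dx": 0, "dy": 0, "dz": -0.4, "wx": 0, "wy": 0, "wz": 0, "fingers": 70}]}}

```text
t: 9.33
tool_pos: [0.4682, 0.2915, 0.0603]
orientation: [0.238, -3.132, 0.002]
force: [-0.5, -0.7, -0.0]
opening: 0.0676
```

```bash
python3 - <<'E'
from h import *
s=st()
E
```

```text
t 9.33 pos [0.4682 0.2915 0.0603] jaw yaw 0.152 z [-0.001 -0.001 -1.   ] open 0.0676 F [-0.5 -0.7 -0. ]
```

Emit:
{"op": "send_rows", "data": {"series": [{"dx": -0.1, "dy": 0.1, "dz": -0.5, "wx": 0, "wy": 0, "wz": 0, "fingers": 80}, {"dx": 0, "dy": 0, "dz": -0.3, "wx": 0, "wy": 0, "wz": 0, "fingers": 110}, {"dx": 0, "dy": 0, "dz": 0, "wx": 0, "wy": 0, "wz": 0, "fingers": 255}, {"dx": 0, "dy": 0, "dz": 0, "wx": 0, "wy": 0, "wz": 0, "fingers": 255}]}}

```text
t: 9.67
tool_pos: [0.4693, 0.2935, 0.0542]
orientation: [-0.238, 3.129, 0.001]
force: [-0.2, -0.8, 0.8]
opening: 0.0481
```

Emit:
{"op": "send_rows", "data": {"series": [{"dx": -0.1, "dy": -0.1, "dz": -0.2, "wx": 0, "wy": 0, "wz": 0, "fingers": 255}, {"dx": 0, "dy": 0, "dz": 0, "wx": 0, "wy": 0, "wz": 0, "fingers": 255}, {"dx": 0, "dy": 0, "dz": 0, "wx": 0, "wy": 0, "wz": 0, "fingers": 255}]}}

```text
t: 9.92
tool_pos: [0.4692, 0.2929, 0.0535]
orientation: [-0.238, 3.127, 0.002]
force: [0.6, 0.1, -1.4]
opening: 0.0395
```

```bash
python3 - <<'E'
from h import *
s=st()
E
```

```text
t 9.92 pos [0.4692 0.2929 0.0535] jaw yaw 0.152 z [ 0.006  0.002 -1.   ] open 0.0395 F [ 0.6  0.1 -1.4]
```

Emit:
{"op": "send_rows", "data": {"series": [{"dx": 0, "dy": 0, "dz": 0.8, "wx": -0.002, "wy": 0.006, "wz": 0, "fingers": 255}, {"dx": 0, "dy": 0, "dz": 2, "wx": 0, "wy": 0, "wz": 0, "fingers": 255}, {"dx": 0, "dy": 0, "dz": 3, "wx": 0, "wy": 0, "wz": 0, "fingers": 255}, {"dx": 0, "dy": -1, "dz": 3, "wx": 0, "wy": 0, "wz": 0, "fingers": 255}, {"dx": 0.2, "dy": -2.5, "dz": 1, "wx": 0, "wy": 0, "wz": 0, "fingers": 255}, {"dx": 0.2, "dy": -3.8, "dz": 0, "wx": 0, "wy": 0, "wz": -0.01, "fingers": 255}, {"dx": 0.2, "dy": -3.8, "dz": 0, "wx": 0, "wy": 0, "wz": -0.01, "fingers": 255}, {"dx": 0.2, "dy": -3.8, "dz": 0, "wx": 0, "wy": 0, "wz": -0.01, "fingers": 255}, {"dx": 0.2, "dy": -3.8, "dz": 0, "wx": 0, "wy": 0, "wz": -0.01, "fingers": 255}, {"dx": 0.2, "dy": -3.8, "dz": 0, "wx": 0, "wy": 0, "wz": -0.01, "fingers": 255}]}}

```text
t: 10.75
tool_pos: [0.4781, 0.0661, 0.1619]
orientation: [0.177, -3.136, -0.002]
force: [0.3, -0.2, -1.9]
opening: 0.0394
```

```bash
python3 - <<'E'
from h import *
s=st()
E
```

```text
t 10.75 pos [0.4781 0.0661 0.1619] jaw yaw 0.113 z [-0.     0.001 -1.   ] open 0.0394 F [ 0.3 -0.2 -1.9]
```

Emit:
{"op": "send_rows", "data": {"series": [{"dx": 0.1, "dy": -3.8, "dz": 0, "wx": 0, "wy": 0, "wz": -0.01, "fingers": 255}, {"dx": 0.1, "dy": -3.8, "dz": 0, "wx": 0, "wy": 0, "wz": 0, "fingers": 255}, {"dx": 0.1, "dy": -3.2, "dz": 0, "wx": 0, "wy": 0, "wz": 0, "fingers": 255}, {"dx": 0.1, "dy": -2.2, "dz": 0, "wx": 0, "wy": 0, "wz": 0, "fingers": 255}, {"dx": 0, "dy": -1.2, "dz": 0, "wx": 0, "wy": 0, "wz": 0, "fingers": 255}, {"dx": 0, "dy": 0, "dz": 0, "wx": 0, "wy": 0, "wz": 0, "fingers": 255}]}}

```text
t: 11.25
tool_pos: [0.481, -0.0901, 0.1674]
orientation: [-0.149, 3.135, -0.003]
force: [1.2, -0.4, -3.2]
opening: 0.0397
```

```bash
python3 - <<'E'
from h import *
s=st();im=robot.read_camera('wrist')[:,:,::-1];cv2.imwrite('pics/w8.png',im)
E
```

```text
t 11.25 pos [ 0.481  -0.0901  0.1674] jaw yaw 0.095 z [ 0.003 -0.002 -1.   ] open 0.0397 F [ 1.2 -0.4 -3.2]
```

View pics/w8.png

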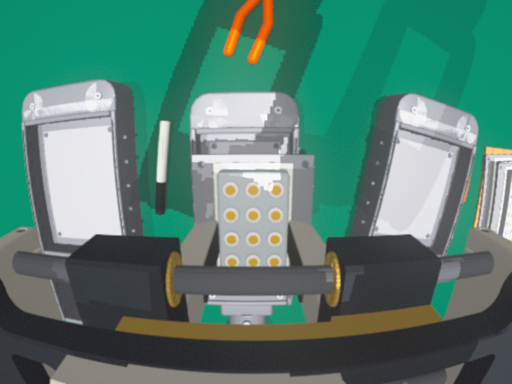

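```bash
python3 - <<'E'
from h import *
s=robot.read_state()
b=wcast([(192,156),(314,156)],.162,s)[:,:2]*1000;y=yaw(s)
e=b.mean(0)+46*np.array([np.cos(y),np.sin(y)]);print(b,e,e-s['tool_pos'][:2]*1000, np.arctan2(b[0,0]-b[1,0],b[1,1]-b[0,1]))
E
```

```text
[[ 437.25539781 -128.5557163 ]
 [ 430.46726856  -57.45943359]] [479.65416176 -88.64674345] [-1.4185135   0.50573771] 0.09518942659581457
```

Emit:
{"op": "send_rows", "data": {"series": [{"dx": 0.1, "dy": -0.8, "dz": -0.5, "wx": 0, "wy": 0, "wz": 0, "fingers": 255}, {"dx": 0, "dy": 0, "dz": -1.5, "wx": 0, "wy": 0, "wz": 0, "fingers": 255}, {"dx": 0, "dy": 0, "dz": -2, "wx": 0, "wy": 0, "wz": 0, "fingers": 255}, {"dx": 0, "dy": 0, "dz": -1.5, "wx": 0, "wy": 0, "wz": 0, "fingers": 255}, {"dx": 0, "dy": 0, "dz": -0.8, "wx": 0, "wy": 0, "wz": 0, "fingers": 255}]}}

```text
t: 11.72
tool_pos: [0.485, -0.0955, 0.1057]
orientation: [-0.155, 3.128, -0.004]
force: [-0.0, 1.6, -2.1]
opening: 0.0397
```

```bash
python3 - <<'E'
from h import *
s=st()
E
```

```text
t 11.72 pos [ 0.485  -0.0955  0.1057] jaw yaw 0.099 z [ 0.01  -0.002 -1.   ] open 0.0397 F [-0.   1.6 -2.1]
```

Emit:
{"op": "send_rows", "data": {"series": [{"dx": -0.3, "dy": -0.3, "dz": -0.5, "wx": 0.002, "wy": 0.01, "wz": 0, "fingers": 255}, {"dx": 0, "dy": 0, "dz": -1, "wx": 0, "wy": 0, "wz": 0, "fingers": 255}, {"dx": 0, "dy": 0, "dz": -0.8, "wx": 0, "wy": 0, "wz": 0, "fingers": 255}, {"dx": 0, "dy": 0, "dz": -0.4, "wx": 0, "wy": 0, "wz": 0, "fingers": 255}]}}

```text
t: 12.05
tool_pos: [0.4813, -0.0967, 0.0759]
orientation: [0.161, -3.135, -0.002]
force: [-0.1, -0.0, -2.0]
opening: 0.0399
```

```bash
python3 - <<'E'
from h import *
s=st()
E
```

```text
t 12.05 pos [ 0.4813 -0.0967  0.0759] jaw yaw 0.102 z [-0.003  0.001 -1.   ] open 0.0399 F [-0.1 -0.  -2. ]
```

Emit:
{"op": "send_rows", "data": {"series": [{"dx": 0.05, "dy": -0.2, "dz": -0.5, "wx": 0, "wy": -0.003, "wz": 0, "fingers": 255}, {"dx": 0, "dy": 0, "dz": -0.8, "wx": 0, "wy": 0, "wz": 0, "fingers": 255}, {"dx": 0, "dy": 0, "dz": -0.8, "wx": 0, "wy": 0, "wz": 0, "fingers": 255}, {"dx": 0, "dy": 0, "dz": -0.4, "wx": 0, "wy": 0, "wz": 0, "fingers": 255}]}}

```text
t: 12.38
tool_pos: [0.4829, -0.0991, 0.0494]
orientation: [-0.161, 3.135, 0.001]
force: [-0.3, 0.7, -1.1]
opening: 0.0396
```

```bash
python3 - <<'E'
from h import *
s=st()
E
```

```text
t 12.38 pos [ 0.4829 -0.0991  0.0494] jaw yaw 0.103 z [ 0.003  0.001 -1.   ] open 0.0396 F [-0.3  0.7 -1.1]
```

Emit:
{"op": "send_rows", "data": {"series": [{"dx": 0, "dy": 0, "dz": -0.6, "wx": 0, "wy": 0.003, "wz": -0.004, "fingers": 255}, {"dx": 0, "dy": 0, "dz": -0.4, "wx": 0, "wy": 0, "wz": 0, "fingers": 255}, {"dx": 0, "dy": 0, "dz": -0.1, "wx": 0, "wy": 0, "wz": 0, "fingers": 255}]}}

```text
t: 12.63
tool_pos: [0.4826, -0.0991, 0.0369]
orientation: [0.154, -3.136, -0.002]
force: [-8.8, 1.9, 15.8]
opening: 0.0393
```

```bash
python3 - <<'E'
from h import *
s=st()
E
```

```text
t 12.63 pos [ 0.4826 -0.0991  0.0369] jaw yaw 0.098 z [-0.001  0.001 -1.   ] open 0.0393 F [-8.8  1.9 15.8]
```

Emit:
{"op": "send_rows", "data": {"series": [{"dx": 0, "dy": 0, "dz": 0.1, "wx": 0, "wy": 0, "wz": 0, "fingers": 125}, {"dx": 0, "dy": 0, "dz": 0, "wx": 0, "wy": 0, "wz": 0, "fingers": 115}, {"dx": 0, "dy": 0, "dz": 0.1, "wx": 0, "wy": 0, "wz": 0, "fingers": 115}, {"dx": 0, "dy": 0, "dz": 0.2, "wx": 0, "wy": 0, "wz": 0, "fingers": 115}]}}

```text
t: 12.97
tool_pos: [0.4834, -0.0994, 0.0416]
orientation: [0.154, -3.138, -0.001]
force: [0.2, 0.3, -0.9]
opening: 0.0506
```

Emit:
{"op": "send_rows", "data": {"series": [{"dx": 0, "dy": 0, "dz": 1, "wx": 0, "wy": 0, "wz": 0, "fingers": 115}, {"dx": 0, "dy": 0, "dz": 2.5, "wx": 0, "wy": 0, "wz": 0, "fingers": 115}, {"dx": 0, "dy": 0, "dz": 4, "wx": 0, "wy": 0, "wz": 0, "fingers": 115}, {"dx": 0, "dy": 0.5, "dz": 4, "wx": 0, "wy": 0, "wz": 0, "fingers": 50}, {"dx": 0, "dy": 2.5, "dz": 2.5, "wx": 0, "wy": 0, "wz": 0, "fingers": 0}, {"dx": -0.1, "dy": 4, "dz": 1, "wx": 0, "wy": 0, "wz": 0.01, "fingers": 0}, {"dx": -0.2, "dy": 4, "dz": 0, "wx": 0, "wy": 0, "wz": 0.01, "fingers": 0}, {"dx": -0.2, "dy": 4, "dz": 0, "wx": 0, "wy": 0, "wz": 0.01, "fingers": 0}, {"dx": -0.2, "dy": 4, "dz": 0, "wx": 0, "wy": 0, "wz": 0.01, "fingers": 0}]}}

```text
t: 13.72
tool_pos: [0.4754, 0.0913, 0.2095]
orientation: [-0.198, 3.125, -0.001]
force: [0.7, 0.1, -1.4]
opening: 0.0863
```

```bash
python3 - <<'E'
from h import *
s=st();im=robot.read_camera('wrist')[:,:,::-1];cv2.imwrite('pics/w9.png',im)
E
```

```text
t 13.72 pos [0.4754 0.0913 0.2095] jaw yaw 0.127 z [ 0.011  0.    -1.   ] open 0.0863 F [ 0.7  0.1 -1.4]
```

View pics/w9.png

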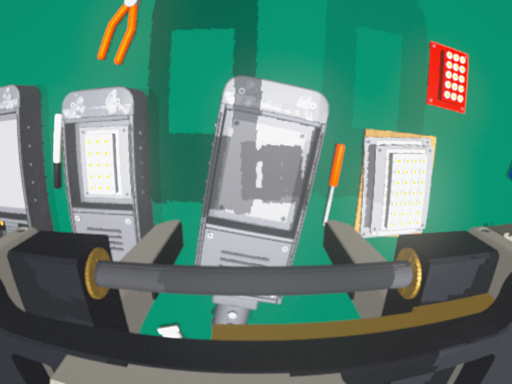

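Emit:
{"op": "send_rows", "data": {"series": [{"dx": -0.1, "dy": 4, "dz": 0, "wx": 0, "wy": 0.01, "wz": 0.01, "fingers": 0}, {"dx": -0.2, "dy": 4, "dz": 0, "wx": 0, "wy": 0, "wz": 0.01, "fingers": 0}, {"dx": -0.2, "dy": 4, "dz": 0, "wx": 0, "wy": 0, "wz": 0, "fingers": 0}, {"dx": -0.1, "dy": 3, "dz": 0, "wx": 0, "wy": 0, "wz": 0, "fingers": 0}, {"dx": 0, "dy": 1.8, "dz": 0, "wx": 0, "wy": 0, "wz": 0, "fingers": 0}, {"dx": 0, "dy": 0.5, "dz": 0, "wx": 0, "wy": 0, "wz": 0, "fingers": 0}]}}

```text
t: 14.27
tool_pos: [0.4677, 0.2744, 0.2172]
orientation: [-0.246, 3.122, 0.01]
force: [0.6, -0.2, 0.4]
opening: 0.093
```

```bash
python3 - <<'E'
from h import *
s=st();im=robot.read_camera('wrist')[:,:,::-1];cv2.imwrite('pics/w10.png',im)
crop(im,205,90,325,240,4,'w10c.png')
t=cv2.imread('pics/w9.png');crop(t,190,70,335,250,4,'w9c.png')
E
```

```text
t 14.27 pos [0.4677 0.2744 0.2172] jaw yaw 0.157 z [ 0.009  0.007 -1.   ] open 0.0930 F [ 0.6 -0.2  0.4]
```

View pics/w10c.png

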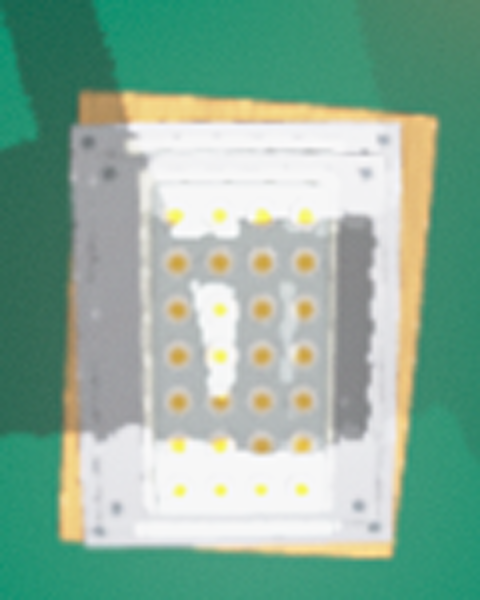

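View pics/w9c.png

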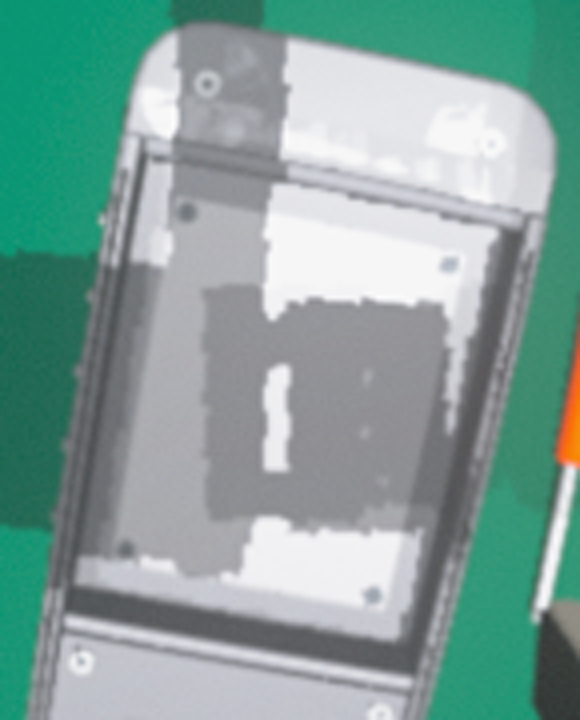

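```bash
python3 - <<'E'
from h import *
s=robot.read_state()
s9={'tool_pos':[.4754,.0913,.2095],'orientation':[-.198,3.125,-.001]}
def q(c,z,o=(205,90),k=4,s=s): quad(wcast((np.array(c)+.5)/k-.5+o,z,s))
q([(109,173),(365,173),(358,507),(116,509)],.028)
q([(88,142),(384,139),(374,527),(98,532)],.008)
q([(187,212),(449,264),(373,595),(126,549)],.028,(190,70),4,s9)
E
```

```text
[467.9 289.9] L 105.1 W 76.5 yaw 0.166 / 0.162
[470.5 291. ] L 129.1 W 93.1 yaw 0.165 / 0.173
[470.3 100.4] L 103.9 W 77.7 yaw -0.067 / -0.065
```

Emit:
{"op": "send_rows", "data": {"series": [{"dx": 0, "dy": 1.4, "dz": -2, "wx": -0.007, "wy": 0.008, "wz": 0.004, "fingers": 0}, {"dx": 0, "dy": 0, "dz": -3.5, "wx": 0, "wy": 0, "wz": 0, "fingers": 0}, {"dx": 0, "dy": 0, "dz": -4, "wx": 0, "wy": 0, "wz": 0, "fingers": 0}, {"dx": 0, "dy": 0, "dz": -3.5, "wx": 0, "wy": 0, "wz": 0, "fingers": 30}, {"dx": 0, "dy": 0, "dz": -1.2, "wx": 0, "wy": 0, "wz": 0, "fingers": 50}, {"dx": 0, "dy": 0, "dz": 0, "wx": 0, "wy": 0, "wz": 0, "fingers": 50}]}}

```text
t: 14.82
tool_pos: [0.4717, 0.2832, 0.0775]
orientation: [-0.251, 3.12, 0.002]
force: [-0.6, -0.1, 0.5]
opening: 0.0779
```

```bash
python3 - <<'E'
from h import *
s=st()
E
```

```text
t 14.82 pos [0.4717 0.2832 0.0775] jaw yaw 0.161 z [ 0.012  0.002 -1.   ] open 0.0779 F [-0.6 -0.1  0.5]
```

Emit:
{"op": "send_rows", "data": {"series": [{"dx": -0.4, "dy": 0.7, "dz": -0.5, "wx": -0.002, "wy": 0.012, "wz": 0, "fingers": 50}, {"dx": 0, "dy": 0, "dz": -1.2, "wx": 0, "wy": 0, "wz": 0, "fingers": 50}, {"dx": 0, "dy": 0, "dz": -1, "wx": 0, "wy": 0, "wz": 0, "fingers": 50}, {"dx": 0, "dy": 0, "dz": -0.5, "wx": 0, "wy": 0, "wz": 0, "fingers": 50}]}}

```text
t: 15.15
tool_pos: [0.4708, 0.289, 0.0479]
orientation: [-0.247, 3.128, 0.002]
force: [-0.7, 0.4, -0.0]
opening: 0.0747
```

```bash
python3 - <<'E'
from h import *
s=st()
E
```

```text
t 15.15 pos [0.4708 0.289  0.0479] jaw yaw 0.157 z [ 0.004  0.002 -1.   ] open 0.0747 F [-0.7  0.4 -0. ]
```

Emit:
{"op": "send_rows", "data": {"series": [{"dx": -0.3, "dy": 0.1, "dz": -0.8, "wx": -0.002, "wy": 0.004, "wz": 0.003, "fingers": 60}, {"dx": 0, "dy": 0, "dz": -0.5, "wx": 0, "wy": 0, "wz": 0, "fingers": 70}, {"dx": 0, "dy": 0, "dz": -0.2, "wx": 0, "wy": 0, "wz": 0, "fingers": 90}, {"dx": 0, "dy": 0, "dz": 0, "wx": 0, "wy": 0, "wz": 0, "fingers": 255}]}}

```text
t: 15.48
tool_pos: [0.4683, 0.2903, 0.0318]
orientation: [-0.252, 3.131, 0.0]
force: [0.0, -0.2, 0.3]
opening: 0.0587
```

Emit:
{"op": "send_rows", "data": {"series": [{"dx": 0, "dy": 0, "dz": 0, "wx": 0, "wy": 0, "wz": 0, "fingers": 255}, {"dx": 0, "dy": 0, "dz": 0, "wx": 0, "wy": 0, "wz": 0, "fingers": 255}, {"dx": 0, "dy": 0, "dz": 0, "wx": 0, "wy": 0, "wz": 0, "fingers": 255}]}}

```text
t: 15.73
tool_pos: [0.4682, 0.2904, 0.0319]
orientation: [-0.253, 3.131, -0.0]
force: [0.2, -0.1, -2.3]
opening: 0.052
```

```bash
python3 - <<'E'
from h import *
s=st()
E
```

```text
t 15.73 pos [0.4682 0.2904 0.0319] jaw yaw 0.161 z [ 0. -0. -1.] open 0.0520 F [ 0.2 -0.1 -2.3]
```

Emit:
{"op": "send_rows", "data": {"series": [{"dx": 0, "dy": 0, "dz": 0.8, "wx": 0, "wy": 0, "wz": 0, "fingers": 255}, {"dx": 0, "dy": 0, "dz": 2, "wx": 0, "wy": 0, "wz": 0, "fingers": 255}, {"dx": 0, "dy": 0, "dz": 3.5, "wx": 0, "wy": 0, "wz": 0, "fingers": 255}, {"dx": 0, "dy": 0, "dz": 3, "wx": 0, "wy": 0, "wz": -0.02, "fingers": 255}, {"dx": 0, "dy": -1, "dz": 2, "wx": 0, "wy": 0, "wz": -0.03, "fingers": 255}, {"dx": 0, "dy": -2.5, "dz": 0.5, "wx": 0, "wy": 0, "wz": -0.03, "fingers": 255}, {"dx": 0, "dy": -3.5, "dz": 0, "wx": 0, "wy": 0, "wz": -0.03, "fingers": 255}, {"dx": 0, "dy": -3.5, "dz": 0, "wx": 0, "wy": 0, "wz": -0.03, "fingers": 255}, {"dx": 0, "dy": -3, "dz": 0, "wx": 0, "wy": 0, "wz": -0.03, "fingers": 255}, {"dx": 0, "dy": -2, "dz": 0, "wx": 0, "wy": 0, "wz": -0.03, "fingers": 255}, {"dx": 0, "dy": -1, "dz": 0, "wx": 0, "wy": 0, "wz": -0.01, "fingers": 255}, {"dx": 0, "dy": 0, "dz": 0, "wx": 0, "wy": 0, "wz": 0, "fingers": 255}]}}

```text
t: 16.73
tool_pos: [0.4659, 0.1193, 0.1637]
orientation: [0.085, 3.134, 0.002]
force: [0.2, -0.2, -2.5]
opening: 0.0517
```

```bash
python3 - <<'E'
from h import *
s=st();im=robot.read_camera('wrist')[:,:,::-1];cv2.imwrite('pics/w11.png',im)
E
```

```text
t 16.73 pos [0.4659 0.1193 0.1637] jaw yaw -0.054 z [ 0.006  0.001 -1.   ] open 0.0517 F [ 0.2 -0.2 -2.5]
```

View pics/w11.png

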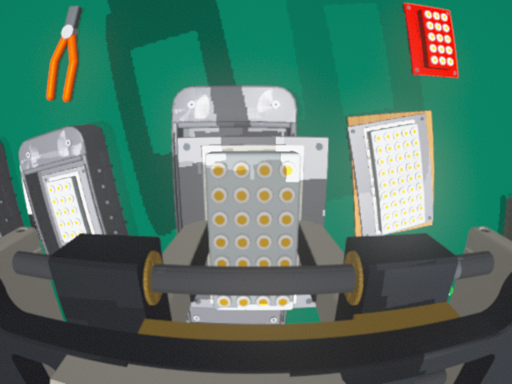

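```bash
python3 - <<'E'
from h import *
s=robot.read_state()
b=wcast([(178,138.5),(328,138)],.16,s)[:,:2]*1000;y=yaw(s)
e=b.mean(0)+58*np.array([np.cos(y),np.sin(y)]);print(b,e,e-s['tool_pos'][:2]*1000, np.arctan2(b[0,0]-b[1,0],b[1,1]-b[0,1]));st()
E
```

```text
[[405.79119451  80.57833019]
 [410.1211721  167.20322105]] [465.87384389 120.80134322] [-0.17634856  0.62730238] -0.04994380651221144
t 16.78 pos [0.4661 0.1202 0.1638] jaw yaw -0.053 z [ 0.007  0.002 -1.   ] open 0.0518 F [ 0.3  0.5 -1.9]
```

Emit:
{"op": "send_rows", "data": {"series": [{"dx": 0.3, "dy": -1, "dz": 0, "wx": -0.002, "wy": 0.006, "wz": -0.014, "fingers": 255}, {"dx": 0.1, "dy": -0.8, "dz": -0.8, "wx": 0, "wy": 0, "wz": 0, "fingers": 255}, {"dx": 0, "dy": 0, "dz": -2, "wx": 0, "wy": 0, "wz": 0, "fingers": 255}, {"dx": 0, "dy": 0, "dz": -2, "wx": 0, "wy": 0, "wz": 0, "fingers": 255}, {"dx": 0, "dy": 0, "dz": -1, "wx": 0, "wy": 0, "wz": 0, "fingers": 255}, {"dx": 0, "dy": 0, "dz": 0, "wx": 0, "wy": 0, "wz": 0, "fingers": 255}]}}

```text
t: 17.28
tool_pos: [0.4716, 0.104, 0.1035]
orientation: [0.096, 3.138, 0.002]
force: [-0.5, 0.3, -2.6]
opening: 0.0515
```

```bash
python3 - <<'E'
from h import *
s=st()
E
```

```text
t 17.28 pos [0.4716 0.104  0.1035] jaw yaw -0.061 z [ 0.002  0.001 -1.   ] open 0.0515 F [-0.5  0.3 -2.6]
```

Emit:
{"op": "send_rows", "data": {"series": [{"dx": -0.1, "dy": -0.4, "dz": -0.8, "wx": 0, "wy": 0, "wz": -0.006, "fingers": 255}, {"dx": 0, "dy": 0, "dz": -1.2, "wx": 0, "wy": 0, "wz": 0, "fingers": 255}, {"dx": 0, "dy": 0, "dz": -0.8, "wx": 0, "wy": 0, "wz": 0, "fingers": 255}]}}

```text
t: 17.53
tool_pos: [0.4718, 0.1005, 0.0752]
orientation: [0.103, 3.136, 0.002]
force: [-0.1, -0.0, -2.4]
opening: 0.0519
```

```bash
python3 - <<'E'
from h import *
s=st()
E
```

```text
t 17.53 pos [0.4718 0.1005 0.0752] jaw yaw -0.066 z [ 0.004  0.001 -1.   ] open 0.0519 F [-0.1 -0.  -2.4]
```

Emit:
{"op": "send_rows", "data": {"series": [{"dx": -0.15, "dy": -0.05, "dz": -0.8, "wx": 0, "wy": 0.003, "wz": 0, "fingers": 255}, {"dx": 0, "dy": 0, "dz": -1, "wx": 0, "wy": 0, "wz": 0, "fingers": 255}, {"dx": 0, "dy": 0, "dz": -0.6, "wx": 0, "wy": 0, "wz": 0, "fingers": 255}]}}

```text
t: 17.78
tool_pos: [0.4703, 0.1, 0.0488]
orientation: [0.103, 3.139, 0.002]
force: [-0.1, 0.1, -2.6]
opening: 0.0517
```

```bash
python3 - <<'E'
from h import *
s=st()
E
```

```text
t 17.78 pos [0.4703 0.1    0.0488] jaw yaw -0.066 z [ 0.001  0.002 -1.   ] open 0.0517 F [-0.1  0.1 -2.6]
```

Emit:
{"op": "send_rows", "data": {"series": [{"dx": 0, "dy": 0, "dz": -0.7, "wx": 0, "wy": 0, "wz": 0, "fingers": 255}, {"dx": 0, "dy": 0, "dz": -0.4, "wx": 0, "wy": 0, "wz": 0, "fingers": 255}, {"dx": 0, "dy": 0, "dz": -0.15, "wx": 0, "wy": 0, "wz": 0, "fingers": 255}]}}

```text
t: 18.03
tool_pos: [0.47, 0.1, 0.0355]
orientation: [-0.102, -3.14, -0.002]
force: [-17.5, -1.8, 39.7]
opening: 0.0515
```

```bash
python3 - <<'E'
from h import *
s=st()
E
```

```text
t 18.03 pos [0.47   0.1    0.0355] jaw yaw -0.065 z [-0.     0.001 -1.   ] open 0.0515 F [-17.5  -1.8  39.7]
```

Emit:
{"op": "send_rows", "data": {"series": [{"dx": 0, "dy": 0, "dz": 0.15, "wx": 0, "wy": 0, "wz": 0, "fingers": 100}, {"dx": 0, "dy": 0, "dz": 0, "wx": 0, "wy": 0, "wz": 0, "fingers": 85}, {"dx": 0, "dy": 0, "dz": 0.1, "wx": 0, "wy": 0, "wz": 0, "fingers": 85}, {"dx": 0, "dy": 0, "dz": 0.2, "wx": 0, "wy": 0, "wz": 0, "fingers": 85}]}}

```text
t: 18.37
tool_pos: [0.472, 0.1003, 0.0416]
orientation: [0.102, 3.137, 0.003]
force: [-0.4, 0.4, 0.4]
opening: 0.0616
```

Released. I lift and go back to the pile (yaw +0.23).

Emit:
{"op": "send_rows", "data": {"series": [{"dx": 0, "dy": 0, "dz": 1, "wx": 0, "wy": 0, "wz": 0, "fingers": 85}, {"dx": 0, "dy": 0, "dz": 2.5, "wx": 0, "wy": 0, "wz": 0, "fingers": 85}, {"dx": 0, "dy": 0, "dz": 4, "wx": 0, "wy": 0, "wz": 0, "fingers": 85}, {"dx": 0, "dy": 0.5, "dz": 4, "wx": 0, "wy": 0, "wz": 0.02, "fingers": 40}, {"dx": 0, "dy": 2.5, "dz": 2.5, "wx": 0, "wy": 0, "wz": 0.03, "fingers": 0}, {"dx": 0, "dy": 3.8, "dz": 1, "wx": 0, "wy": 0, "wz": 0.03, "fingers": 0}, {"dx": 0, "dy": 3.5, "dz": 0, "wx": 0, "wy": 0, "wz": 0.03, "fingers": 0}, {"dx": 0, "dy": 3, "dz": 0, "wx": 0, "wy": 0, "wz": 0.03, "fingers": 0}, {"dx": 0, "dy": 2, "dz": 0, "wx": 0, "wy": 0, "wz": 0.03, "fingers": 0}, {"dx": 0, "dy": 1, "dz": 0, "wx": 0, "wy": 0, "wz": 0.03, "fingers": 0}, {"dx": 0, "dy": 0, "dz": 0, "wx": 0, "wy": 0, "wz": 0.02, "fingers": 0}]}}

```text
t: 19.28
tool_pos: [0.4703, 0.27, 0.2102]
orientation: [-0.251, 3.119, 0.01]
force: [0.3, -0.2, 0.1]
opening: 0.0931
```

```bash
python3 - <<'E'
from h import *
s=st();im=robot.read_camera('wrist')[:,:,::-1];cv2.imwrite('pics/w12.png',im)
E
```

```text
t 19.28 pos [0.4703 0.27   0.2102] jaw yaw 0.161 z [ 0.012  0.007 -1.   ] open 0.0931 F [ 0.3 -0.2  0.1]
```

View pics/w12.png

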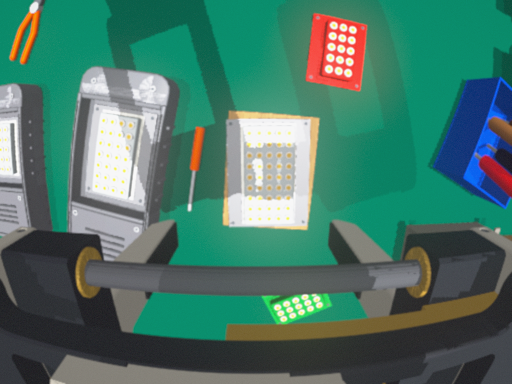

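```bash
python3 - <<'E'
from h import *
im=cv2.imread('pics/w12.png')
crop(im,215,100,325,240,5,'w12c.png')
E
```

```text
(no output)
```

View pics/w12c.png

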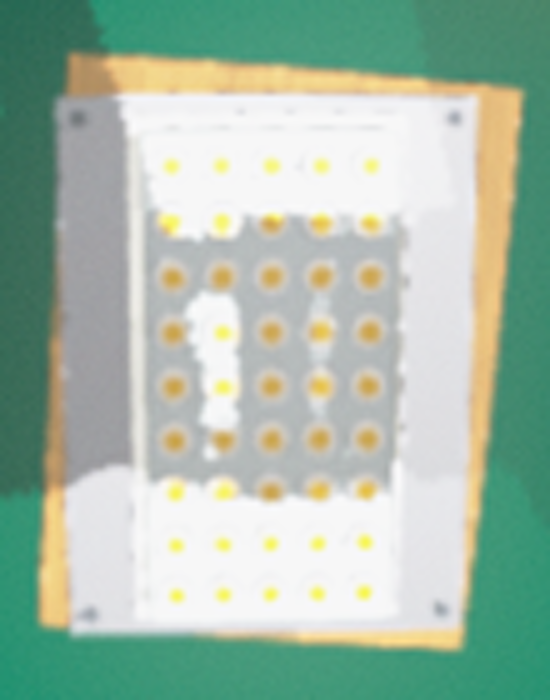

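```bash
python3 - <<'E'
from h import *
s=robot.read_state()
quad(wcast((np.array([(77,118),(454,117),(440,608),(90,614)])+.5)/5-.5+np.array((215,100)),.008,s));st()
E
```

```text
[470.1 290.1] L 128.5 W 92.9 yaw 0.171 / 0.173
t 19.33 pos [0.4703 0.2691 0.2101] jaw yaw 0.161 z [ 0.012  0.007 -1.   ] open 0.0931 F [ 0.2 -1.4  0.8]
```

Emit:
{"op": "send_rows", "data": {"series": [{"dx": 0, "dy": 1.8, "dz": -2, "wx": -0.007, "wy": 0.012, "wz": 0.008, "fingers": 0}, {"dx": 0, "dy": 0, "dz": -3.5, "wx": 0, "wy": 0, "wz": 0, "fingers": 0}, {"dx": 0, "dy": 0, "dz": -4, "wx": 0, "wy": 0, "wz": 0, "fingers": 0}, {"dx": 0, "dy": 0, "dz": -3.5, "wx": 0, "wy": 0, "wz": 0, "fingers": 20}, {"dx": 0, "dy": 0, "dz": -1.5, "wx": 0, "wy": 0, "wz": 0, "fingers": 20}, {"dx": 0, "dy": 0, "dz": 0, "wx": 0, "wy": 0, "wz": 0, "fingers": 20}]}}

```text
t: 19.83
tool_pos: [0.4728, 0.2797, 0.064]
orientation: [-0.257, 3.125, -0.003]
force: [-0.7, 0.2, -0.2]
opening: 0.0856
```

```bash
python3 - <<'E'
from h import *
s=st()
E
```

```text
t 19.83 pos [0.4728 0.2797 0.064 ] jaw yaw 0.164 z [ 0.006 -0.001 -1.   ] open 0.0856 F [-0.7  0.2 -0.2]
```

Emit:
{"op": "send_rows", "data": {"series": [{"dx": -0.3, "dy": 1, "dz": -0.5, "wx": 0, "wy": 0.006, "wz": 0.004, "fingers": 20}, {"dx": 0, "dy": 0, "dz": -1.2, "wx": 0, "wy": 0, "wz": 0, "fingers": 20}, {"dx": 0, "dy": 0, "dz": -1, "wx": 0, "wy": 0, "wz": 0, "fingers": 20}, {"dx": 0, "dy": 0, "dz": -0.5, "wx": 0, "wy": 0, "wz": 0, "fingers": 20}]}}

```text
t: 20.17
tool_pos: [0.4722, 0.2883, 0.0333]
orientation: [-0.257, 3.129, -0.001]
force: [0.3, -0.1, 0.5]
opening: 0.086
```

```bash
python3 - <<'E'
from h import *
s=st()
E
```

```text
t 20.17 pos [0.4722 0.2883 0.0333] jaw yaw 0.164 z [ 0.003 -0.    -1.   ] open 0.0860 F [ 0.3 -0.1  0.5]
```

Emit:
{"op": "send_rows", "data": {"series": [{"dx": -0.2, "dy": 0.2, "dz": -0.8, "wx": 0, "wy": 0.003, "wz": 0.004, "fingers": 30}, {"dx": 0, "dy": 0, "dz": -0.8, "wx": 0, "wy": 0, "wz": 0, "fingers": 40}, {"dx": 0, "dy": 0, "dz": -0.4, "wx": 0, "wy": 0, "wz": 0, "fingers": 60}, {"dx": 0, "dy": 0, "dz": 0, "wx": 0, "wy": 0, "wz": 0, "fingers": 255}]}}

```text
t: 20.5
tool_pos: [0.4711, 0.291, 0.0121]
orientation: [-0.265, 3.129, 0.001]
force: [0.3, 0.3, 0.1]
opening: 0.0694
```

Emit:
{"op": "send_rows", "data": {"series": [{"dx": 0, "dy": 0, "dz": 0, "wx": 0, "wy": 0, "wz": 0, "fingers": 255}, {"dx": 0, "dy": 0, "dz": 0, "wx": 0, "wy": 0, "wz": 0, "fingers": 255}, {"dx": 0, "dy": 0, "dz": 0, "wx": 0, "wy": 0, "wz": 0, "fingers": 255}], "newtons": 35}}

```text
t: 20.75
tool_pos: [0.4709, 0.291, 0.0119]
orientation: [-0.265, 3.129, 0.0]
force: [-0.3, -0.1, -2.8]
opening: 0.062
```

```bash
python3 - <<'E'
from h import *
s=st()
E
```

```text
t 20.75 pos [0.4709 0.291  0.0119] jaw yaw 0.169 z [ 0.001  0.    -1.   ] open 0.0620 F [-0.3 -0.1 -2.8]
```

Emit:
{"op": "send_rows", "data": {"series": [{"dx": 0, "dy": 0, "dz": 0.8, "wx": 0, "wy": 0, "wz": 0, "fingers": 255}, {"dx": 0, "dy": 0, "dz": 2, "wx": 0, "wy": 0, "wz": 0, "fingers": 255}, {"dx": 0, "dy": 0, "dz": 3.5, "wx": 0, "wy": 0, "wz": 0, "fingers": 255}, {"dx": 0, "dy": 0, "dz": 4, "wx": 0, "wy": 0, "wz": 0, "fingers": 255}, {"dx": 0, "dy": -1, "dz": 3, "wx": 0, "wy": 0, "wz": 0, "fingers": 255}, {"dx": 0.1, "dy": -2.5, "dz": 0.5, "wx": 0, "wy": 0, "wz": -0.01, "fingers": 255}, {"dx": 0.2, "dy": -3.8, "dz": 0, "wx": 0, "wy": 0, "wz": -0.01, "fingers": 255}, {"dx": 0.2, "dy": -3.8, "dz": 0, "wx": 0, "wy": 0, "wz": -0.01, "fingers": 255}, {"dx": 0.2, "dy": -3.8, "dz": 0, "wx": 0, "wy": 0, "wz": -0.01, "fingers": 255}, {"dx": 0.2, "dy": -3.8, "dz": 0, "wx": 0, "wy": 0, "wz": -0.01, "fingers": 255}, {"dx": 0.2, "dy": -3.8, "dz": 0, "wx": 0, "wy": 0, "wz": -0.01, "fingers": 255}]}}

```text
t: 21.67
tool_pos: [0.477, 0.0631, 0.163]
orientation: [-0.186, 3.132, 0.002]
force: [0.8, 0.1, -2.8]
opening: 0.0613
```

```bash
python3 - <<'E'
from h import *
s=st()
E
```

```text
t 21.67 pos [0.477  0.0631 0.163 ] jaw yaw 0.119 z [ 0.004  0.001 -1.   ] open 0.0613 F [ 0.8  0.1 -2.8]
```

Emit:
{"op": "send_rows", "data": {"series": [{"dx": 0.2, "dy": -3.8, "dz": 0, "wx": 0, "wy": 0.004, "wz": -0.01, "fingers": 255}, {"dx": 0.25, "dy": -3.8, "dz": 0, "wx": 0, "wy": 0, "wz": -0.01, "fingers": 255}, {"dx": 0.25, "dy": -3.8, "dz": 0, "wx": 0, "wy": 0, "wz": -0.005, "fingers": 255}, {"dx": 0.25, "dy": -3.8, "dz": 0, "wx": 0, "wy": 0, "wz": 0, "fingers": 255}, {"dx": 0.25, "dy": -3.8, "dz": 0, "wx": 0, "wy": 0, "wz": 0, "fingers": 255}, {"dx": 0.25, "dy": -3.8, "dz": 0, "wx": 0, "wy": 0, "wz": 0, "fingers": 255}, {"dx": 0.25, "dy": -3.8, "dz": 0, "wx": 0, "wy": 0, "wz": 0, "fingers": 255}, {"dx": 0.2, "dy": -3.2, "dz": 0, "wx": 0, "wy": 0, "wz": 0, "fingers": 255}, {"dx": 0.1, "dy": -2.2, "dz": 0, "wx": 0, "wy": 0, "wz": 0, "fingers": 255}, {"dx": 0, "dy": -1.2, "dz": 0, "wx": 0, "wy": 0, "wz": 0, "fingers": 255}, {"dx": 0, "dy": 0, "dz": 0, "wx": 0, "wy": 0, "wz": 0, "fingers": 255}]}}

```text
t: 22.58
tool_pos: [0.492, -0.2932, 0.1716]
orientation: [-0.133, 3.132, -0.005]
force: [0.1, 0.4, -3.4]
opening: 0.0617
```

```bash
python3 - <<'E'
from h import *
s=st();im=robot.read_camera('wrist')[:,:,::-1];cv2.imwrite('pics/w13.png',im)
E
```

```text
t 22.58 pos [ 0.492  -0.2932  0.1716] jaw yaw 0.085 z [ 0.007 -0.003 -1.   ] open 0.0617 F [ 0.1  0.4 -3.4]
```

View pics/w13.png

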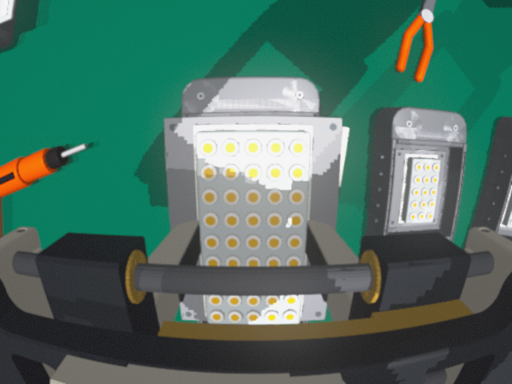

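```bash
python3 - <<'E'
from h import *
s=robot.read_state()
b=wcast([(165,119),(342,119)],s['tool_pos'][2]-.004,s)[:,:2]*1000;y=yaw(s)
e=b.mean(0)+70*np.array([np.cos(y),np.sin(y)]);print(b,e,e-s['tool_pos'][:2]*1000, np.arctan2(b[0,0]-b[1,0],b[1,1]-b[0,1]));st()
# large lamp holes from w6
s6={'tool_pos':[.5191,-.2756,.1859],'orientation':[-.144,3.136,-.005]}
t=cv2.imread('pics/w6.png');crop(t,165,85,310,250,4,'w6c.png')
E
```

```text
[[ 427.02599738 -348.09450504]
 [ 418.24950842 -245.95249673]] [ 492.38378043 -291.06601454] [0.2310417  0.92778276] 0.08571385406917738
t 22.63 pos [ 0.4922 -0.292   0.1716] jaw yaw 0.085 z [ 0.007 -0.002 -1.   ] open 0.0613 F [-0.3  0.6 -3.5]
```

View pics/w6c.png

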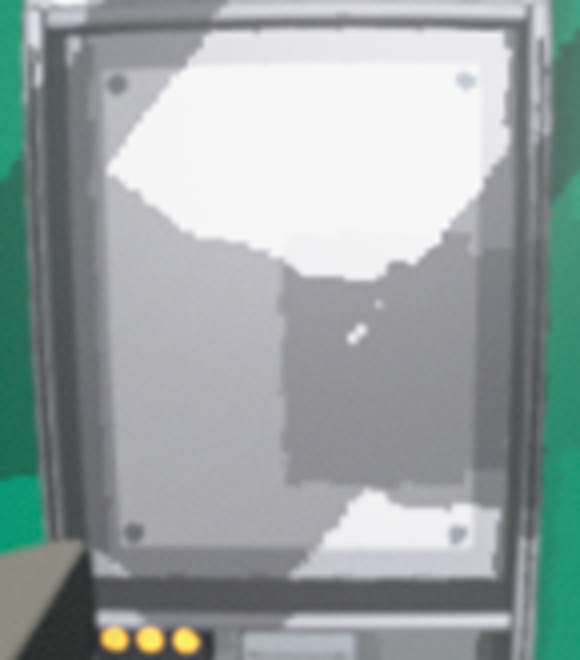

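```bash
python3 - <<'E'
from h import *
s6={'tool_pos':[.5191,-.2756,.1859],'orientation':[-.144,3.136,-.005]}
f=lambda c,z:wcast((np.array(c)+.5)/4-.5+np.array((165,85)),z,s6)
quad(f([(118,84),(465,80),(457,534),(134,533)],.028))
t=cv2.imread('pics/w6.png');crop(t,180,230,310,325,5,'w6e.png')
E
```

```text
[ 501. -294.] L 128.0 W 93.8 yaw 0.092 / 0.093
```

View pics/w6e.png

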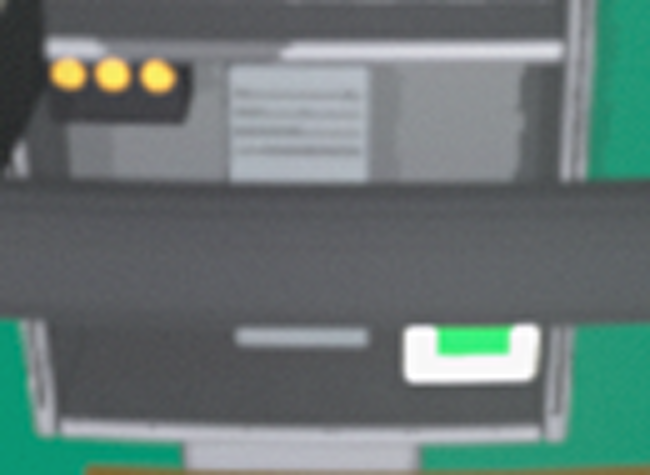

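Emit:
{"op": "send_rows", "data": {"series": [{"dx": 0.8, "dy": -0.3, "dz": 0, "wx": 0.002, "wy": 0.007, "wz": 0.006, "fingers": 255}, {"dx": 0, "dy": 0, "dz": -1, "wx": 0, "wy": 0, "wz": 0, "fingers": 255}, {"dx": 0, "dy": 0, "dz": -2, "wx": 0, "wy": 0, "wz": 0, "fingers": 255}, {"dx": 0, "dy": 0, "dz": -2, "wx": 0, "wy": 0, "wz": 0, "fingers": 255}, {"dx": 0, "dy": 0, "dz": -1, "wx": 0, "wy": 0, "wz": 0, "fingers": 255}, {"dx": 0, "dy": 0, "dz": 0, "wx": 0, "wy": 0, "wz": 0, "fingers": 255}]}}

```text
t: 23.13
tool_pos: [0.5009, -0.2868, 0.1095]
orientation: [-0.152, 3.136, 0.003]
force: [0.2, 0.4, -3.3]
opening: 0.0613
```

```bash
python3 - <<'E'
from h import *
s=st()
E
```

```text
t 23.13 pos [ 0.5009 -0.2868  0.1095] jaw yaw 0.097 z [ 0.002  0.002 -1.   ] open 0.0613 F [ 0.2  0.4 -3.3]
```

Emit:
{"op": "send_rows", "data": {"series": [{"dx": 0, "dy": -0.7, "dz": -0.5, "wx": -0.002, "wy": 0.002, "wz": -0.005, "fingers": 255}, {"dx": 0, "dy": 0, "dz": -1.2, "wx": 0, "wy": 0, "wz": 0, "fingers": 255}, {"dx": 0, "dy": 0, "dz": -1, "wx": 0, "wy": 0, "wz": 0, "fingers": 255}, {"dx": 0, "dy": 0, "dz": -0.4, "wx": 0, "wy": 0, "wz": 0, "fingers": 255}]}}

```text
t: 23.47
tool_pos: [0.5019, -0.2927, 0.0782]
orientation: [-0.147, 3.137, -0.002]
force: [-0.3, -0.2, -4.2]
opening: 0.0619
```

```bash
python3 - <<'E'
from h import *
s=st()
E
```

```text
t 23.47 pos [ 0.5019 -0.2927  0.0782] jaw yaw 0.094 z [ 0.001 -0.001 -1.   ] open 0.0619 F [-0.3 -0.2 -4.2]
```

Emit:
{"op": "send_rows", "data": {"series": [{"dx": -0.1, "dy": -0.2, "dz": -0.8, "wx": 0, "wy": 0, "wz": 0, "fingers": 255}, {"dx": 0, "dy": 0, "dz": -1, "wx": 0, "wy": 0, "wz": 0, "fingers": 255}, {"dx": 0, "dy": 0, "dz": -0.7, "wx": 0, "wy": 0, "wz": 0, "fingers": 255}]}}

```text
t: 23.72
tool_pos: [0.5016, -0.2956, 0.052]
orientation: [-0.147, 3.135, -0.004]
force: [-0.7, 0.3, -3.1]
opening: 0.0618
```

```bash
python3 - <<'E'
from h import *
s=st()
E
```

```text
t 23.72 pos [ 0.5016 -0.2956  0.052 ] jaw yaw 0.093 z [ 0.003 -0.002 -1.   ] open 0.0618 F [-0.7  0.3 -3.1]
```

Emit:
{"op": "send_rows", "data": {"series": [{"dx": -0.1, "dy": 0.05, "dz": -0.7, "wx": 0.002, "wy": 0.003, "wz": 0, "fingers": 255}, {"dx": 0, "dy": 0, "dz": -0.4, "wx": 0, "wy": 0, "wz": 0, "fingers": 255}, {"dx": 0, "dy": 0, "dz": -0.1, "wx": 0, "wy": 0, "wz": 0, "fingers": 255}]}}

```text
t: 23.97
tool_pos: [0.4993, -0.2946, 0.0364]
orientation: [0.146, -3.136, -0.002]
force: [-0.8, -0.7, -3.8]
opening: 0.0615
```

```bash
python3 - <<'E'
from h import *
s=st()
E
```

```text
t 23.97 pos [ 0.4993 -0.2946  0.0364] jaw yaw 0.093 z [-0.002  0.001 -1.   ] open 0.0615 F [-0.8 -0.7 -3.8]
```

Emit:
{"op": "send_rows", "data": {"series": [{"dx": 0.05, "dy": 0, "dz": -0.1, "wx": 0, "wy": -0.001, "wz": 0, "fingers": 255}]}}

```text
t: 24.05
tool_pos: [0.4995, -0.2946, 0.0359]
orientation: [0.146, -3.136, -0.003]
force: [-8.9, 5.4, 18.5]
opening: 0.0618
```

Emit:
{"op": "send_rows", "data": {"series": [{"dx": 0, "dy": 0, "dz": 0.1, "wx": 0, "wy": 0, "wz": 0, "fingers": 75}, {"dx": 0, "dy": 0, "dz": 0, "wx": 0, "wy": 0, "wz": 0, "fingers": 60}, {"dx": 0, "dy": 0, "dz": 0.1, "wx": 0, "wy": 0, "wz": 0, "fingers": 60}, {"dx": 0, "dy": 0, "dz": 0.2, "wx": 0, "wy": 0, "wz": 0, "fingers": 60}]}}

```text
t: 24.38
tool_pos: [0.5016, -0.296, 0.0427]
orientation: [-0.146, 3.137, -0.002]
force: [0.3, 0.5, 0.1]
opening: 0.071
```

Released; I lift straight up, then move back and sideways so the cameras see everything.

Emit:
{"op": "send_rows", "data": {"series": [{"dx": 0, "dy": 0, "dz": 1, "wx": 0, "wy": 0, "wz": 0, "fingers": 60}, {"dx": 0, "dy": 0, "dz": 2.5, "wx": 0, "wy": 0, "wz": 0, "fingers": 60}, {"dx": 0, "dy": 0, "dz": 4, "wx": 0, "wy": 0, "wz": 0, "fingers": 60}, {"dx": 0, "dy": 0, "dz": 4, "wx": 0, "wy": 0, "wz": 0, "fingers": 30}, {"dx": 0, "dy": 0, "dz": 3, "wx": 0, "wy": 0, "wz": 0, "fingers": 0}, {"dx": 0, "dy": 0, "dz": 1.5, "wx": 0, "wy": 0, "wz": 0, "fingers": 0}, {"dx": 0, "dy": 0, "dz": 0, "wx": 0, "wy": 0, "wz": 0, "fingers": 0}]}}

```text
t: 24.97
tool_pos: [0.4996, -0.2944, 0.2148]
orientation: [-0.146, 3.135, -0.003]
force: [0.9, -0.7, -0.4]
opening: 0.0912
```

```bash
python3 - <<'E'
from h import *
s=st();im=robot.read_camera('wrist')[:,:,::-1];cv2.imwrite('pics/w14.png',im)
im=robot.read_camera('top')[:,:,::-1];cv2.imwrite('pics/top14.png',im);crop(im,195,75,425,245,3.4,'top14c.png')
E
```

```text
t 24.97 pos [ 0.4996 -0.2944  0.2148] jaw yaw 0.093 z [ 0.003 -0.002 -1.   ] open 0.0912 F [ 0.9 -0.7 -0.4]
```

View pics/w14.png

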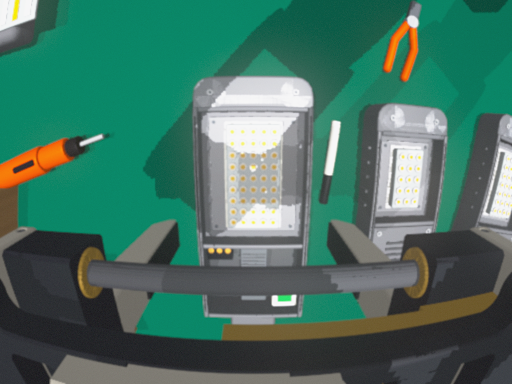

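View pics/top14c.png

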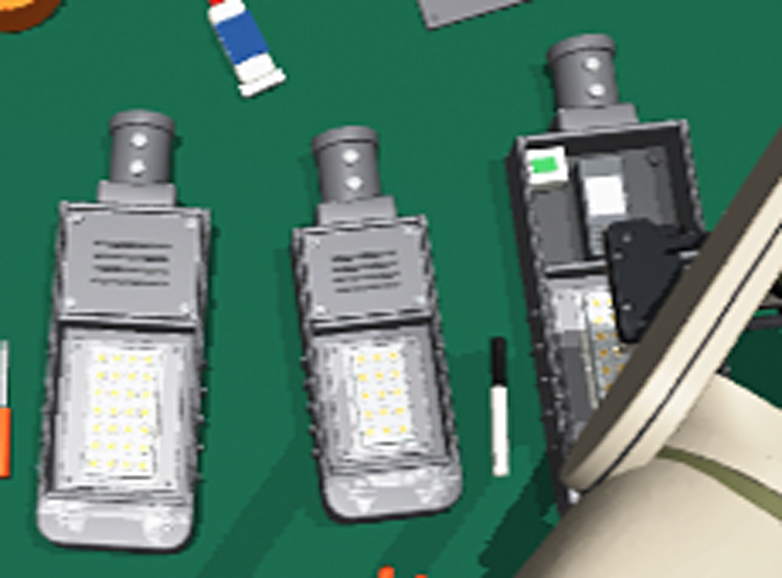

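Emit:
{"op": "send_rows", "data": {"series": [{"dx": -0.5, "dy": 2.5, "dz": 0.3, "wx": 0, "wy": 0, "wz": 0, "fingers": 0}, {"dx": -0.5, "dy": 3.8, "dz": 0.3, "wx": 0, "wy": 0, "wz": 0, "fingers": 0}, {"dx": -0.5, "dy": 3.8, "dz": 0.3, "wx": 0, "wy": 0, "wz": 0, "fingers": 0}, {"dx": -0.5, "dy": 3.8, "dz": 0.3, "wx": 0, "wy": 0, "wz": 0, "fingers": 0}, {"dx": -0.5, "dy": 3.8, "dz": 0, "wx": 0, "wy": 0, "wz": 0, "fingers": 0}, {"dx": -0.5, "dy": 3.8, "dz": 0, "wx": 0, "wy": 0, "wz": 0, "fingers": 0}, {"dx": -0.5, "dy": 3.5, "dz": 0, "wx": 0, "wy": 0, "wz": 0, "fingers": 0}, {"dx": 0, "dy": 2, "dz": 0, "wx": 0, "wy": 0, "wz": 0, "fingers": 0}, {"dx": 0, "dy": 0.5, "dz": 0, "wx": 0, "wy": 0, "wz": 0, "fingers": 0}, {"dx": 0, "dy": 0, "dz": 0, "wx": 0, "wy": 0, "wz": 0, "fingers": 0}]}}

```text
t: 25.9
tool_pos: [0.448, -0.006, 0.1991]
orientation: [0.138, -3.107, -0.02]
force: [0.8, -0.5, 0.2]
opening: 0.093
```

```bash
python3 - <<'E'
from h import *
s=st();im=robot.read_camera('wrist')[:,:,::-1];cv2.imwrite('pics/w15.png',im)
t=robot.read_camera('top')[:,:,::-1];cv2.imwrite('pics/top15.png',t);crop(t,335,75,425,245,3.4,'top15c.png')
w=cv2.imread('pics/w14.png');crop(w,190,90,320,310,3.5,'w14L.png')
crop(im,150,70,340,240,4,'w15M.png')
E
```

```text
t 25.90 pos [ 0.448  -0.006   0.1991] jaw yaw 0.088 z [-0.032  0.011 -0.999] open 0.0930 F [ 0.8 -0.5  0.2]
```

View pics/w15.png

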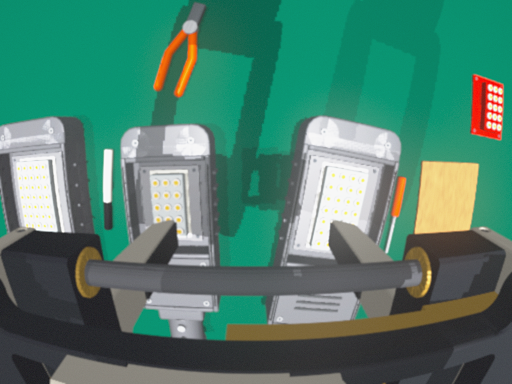

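View pics/top15c.png

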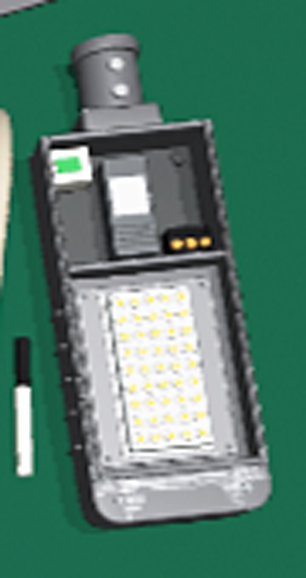

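View pics/w14L.png

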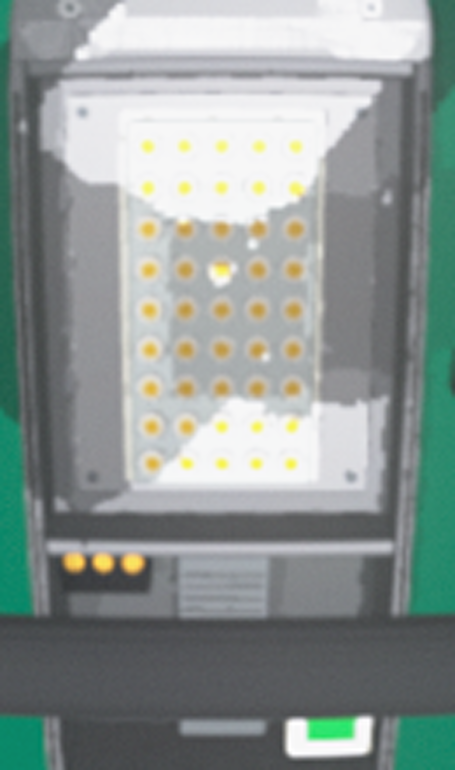

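```bash
python3 - <<'E'
from h import *
s14={'tool_pos':[.4996,-.2944,.2148],'orientation':[-.146,3.135,-.003]}
f=lambda c,z:wcast((np.array(c)+.5)/3.5-.5+np.array((190,90)),z,s14)
print('large');quad(f([(82,112),(363,112),(351,477),(93,477)],.032))
print('driver');quad(f([(179,556),(268,556),(266,737),(181,737)],.036))
# lens LED dots from the top view
t=cv2.imread('pics/top15.png');h=cv2.cvtColor(t,cv2.COLOR_BGR2HSV)
for n,(x0,y0,x1,y1),o,yw in (('small',(297,172,322,212),(480.6,-98.5),.097),('medium',(215,172,246,220),(470.3,100.4),-.067),('large',(358,155,405,215),(500.8,-294.3),.092)):
    m=(h[y0:y1,x0:x1,1]>35)&(h[y0:y1,x0:x1,0]<40);p=np.argwhere(m)[:,::-1]+[x0,y0]
    W=cast('top',p,.048)[:,:2]*1000;c,(a,b),_=cv2.minAreaRect(W.astype(np.float32))
    d=np.array(c)-o;R=np.array([[np.cos(yw),np.sin(yw)],[-np.sin(yw),np.cos(yw)]])
    print(n,len(p),np.round(c,1),'lamp frame off',(R@d).round(1),round(a,1),round(b,1),round(_,1))
crop(t,280,165,335,225,8,'t15s.png')
E
```

```text
large
[ 498.9 -293.8] L 128.7 W 93.1 yaw 0.092 / 0.094
driver
[ 632.1 -280.8] L 80.6 W 33.0 yaw 0.094 / 0.093
small 416 [ 478.9 -102.2] lamp frame off [-2.1 -3.5] 57.4 103.4 88.5
medium 197 [470.9  90.6] lamp frame off [ 1.2 -9.7] 60.6 122.7 85.8
large 159 [ 499.8 -294.8] lamp frame off [-1.  -0.4] 110.8 54.9 5.7
```

View pics/w15M.png

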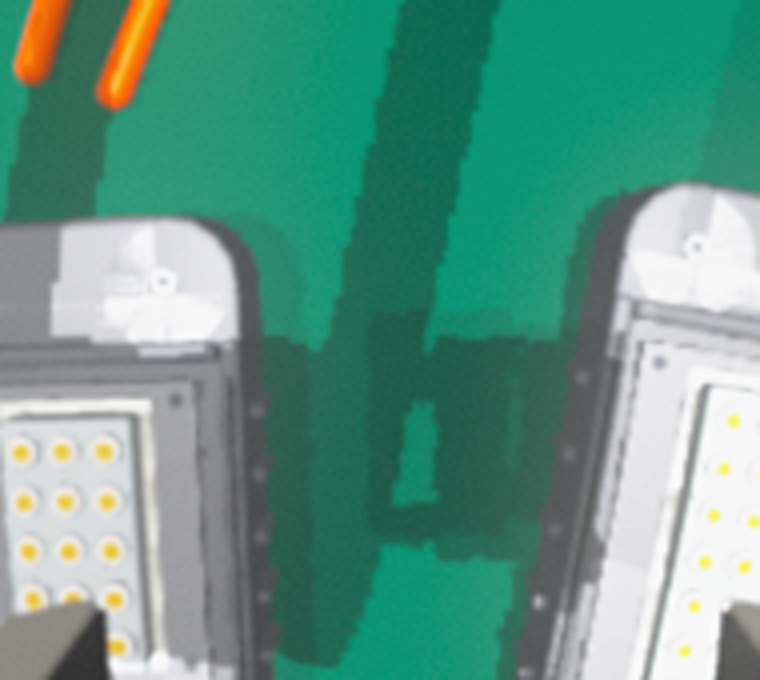

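```bash
python3 - <<'E'
from h import *
f=lambda c,z:cast('top',(np.array(c)+.5)/3.4-.5+np.array((195,75)),z)
for n,c,o,yw in(('small',[(363,357),(398,351),(404,434),(370,439)],(480.6,-98.5),.097),('medium',[(99,357),(153,357),(147,471),(92,464)],(470.3,100.4),-.067)):
    W=f(c,.048)[:,:2]*1000;u=(W[0]-W[3]+W[1]-W[2])/2;m=W.mean(0);print(n,m.round(1),np.hypot(*u),np.arctan2(u[1],u[0])-yw,m-o)
t=cv2.imread('pics/w9.png');crop(t,55,80,155,250,4,'w9s.png')
t=cv2.imread('pics/w12.png');crop(t,60,60,180,240,4,'w12m.png')
E
```

```text
small [ 480.  -100.8] 64.18852611774119 -0.05066078890744027 [-0.55213393 -2.27756801]
medium [469.2  98.8] 85.93310573506577 0.008294272237130175 [-1.09886582 -1.63368637]
```

View pics/w9s.png

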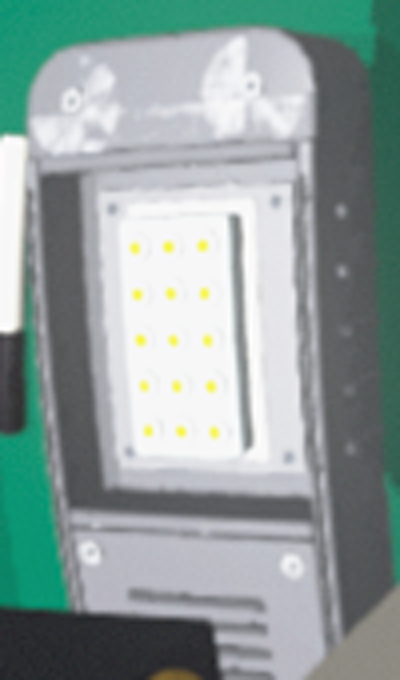

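View pics/w12m.png

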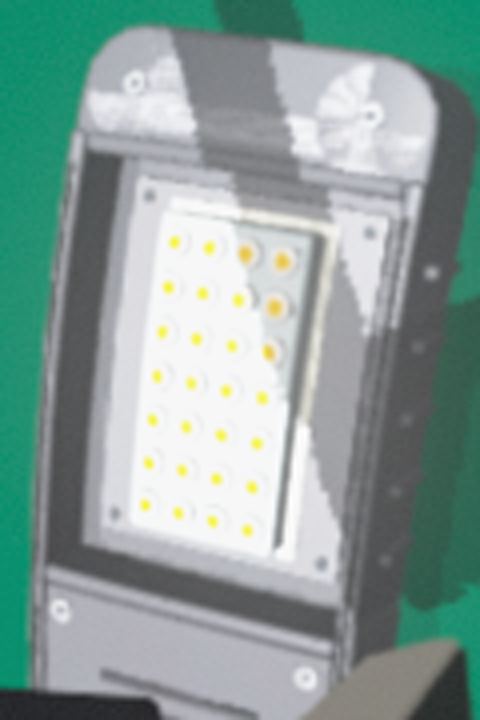

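All four parts are within about 2–3 mm of centre and lie flat in their places, with the arm clear, so I hand in the job.

```bash
python3 - <<'E'
from h import *
st();print(robot.close_job())
E
```

```text
t 26.00 pos [ 0.4484 -0.0076  0.1994] jaw yaw 0.087 z [-0.032  0.011 -0.999] open 0.0927 F [ 1.1 -0.5  0.4]
the job is handed in; nothing more can be done
None
```

I took the pile apart and put the driver in the large lamp's gear bay and the small, medium and large engines in their own recesses, lens side up. Each was lowered until it touched, released and left clear of the arm. I handed the job in at t = 26 s, well under the 112 s limit. No verdict was reported.

Last checks against the lamp centres I had measured:

| Part | Offset from centre | Angle to lamp |
|---|---|---|
| Large engine | about 2 mm | about 0.00 rad |
| Driver | about 2–3 mm | about 0.00 rad |
| Small engine | about 2.5 mm | 0.05 rad (coarse, from the top view) |
| Medium engine | about 2 mm | 0.01 rad |

- **Flatness:** I judged this only from the pictures and from the height at which each part touched down. All four look flat and below the rim.
- **Disagreement:** an automatic colour-mask check put the medium engine about 10 mm off sideways and the small one about 4 mm. Its boxes were larger than the dot grids, so the mask had picked up other pixels, and I discarded it in favour of dot corners marked by hand.
- **Forces:** the hardest touchdown was the medium engine, at about 40 N vertical on the wrist against the 60 N limit. The others were 15–19 N.

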